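Set up the macro microscope and load a carrier of resin blocks

TASK

First take the microscope head by its lift bar and raise it one notch, letting the pawl catch the next ledge up so that the head stays there by itself. Then clear the dish left on the stage onto the white tile, set the specimen carrier flat on the stage with its long edge pushed home against the back fence so that it holds the presence switch lever in, and lay every resin block down in a bay of the carrier, one per bay. Finish with the loaded carrier slid along the fence until the ring-and-dot mark on its end sits exactly under the objective, still holding the switch in, and leave everything else on the bench alone.

Things in the scene. Friction and masses are not known exactly. Their poses are not given: they have to be found in the camera images.
- stand: fixed macro microscope. Origin on the bench under the optical axis, z up. Its stage, a grey plate whose top is 16 mm above the bench, runs along the stand's y from -300 to +160 mm and in x from -75 to +85 mm; a square column (40 mm, 354 mm tall) stands at y = +110 mm. The end at -y is the loading end, clear of the head
- stage_fence (a point): on the stage's top at the foot of the fence's front face, at stand x = +50, y = -150 mm. The aluminium fence, 10 mm high, runs along the stand's y from -295 to +25 mm with a gap here for the switch; its front face looks to the stand's -x
- head (a joint): height of the microscope head (m, positive up) on its column; 0.6 to 1.1 kg. A spring pawl holds it on a rack with a ledge every 30 mm. It starts on the lowest ledge, reading about 0; on the next it rests at 0.030. Rising, the pawl snaps over that ledge at about 0.035: lift to 0.040, then let the head down on it. Past about 0.065 the ledge after that catches and it cannot be lowered again
- lift_bar (a point): grip point on the head's lift bar, a black bar along the stand's x that sticks out 66 mm towards -x from the sleeve round the column; 14 mm thick (y), 22 mm high. The point is at mid-height, 11 mm under the bar's top and 20 mm from its free end; pinch it from above. It rises with the head
- objective_tip (a point): lower tip of the objective on the optical axis, 36 mm above the bench with the head on the lowest ledge; round it a ring light of 36 mm radius, its underside 4 mm higher. Rises with the head. Blocks in the carrier on the stage reach 50 mm above the bench, so they pass under only with the head one notch up
- stage_switch (a joint): angle (rad) of the presence switch lever: 0 free, about 0.29 with the carrier flush on the fence, closed above 0.20; under 1 N. Its white roller (8 mm across, 2 to 15 mm above the stage, at stand y = -138 mm) stands 8 mm proud of the fence and yields towards it: set the carrier down about 20 mm short of the fence, not on the roller, and push it home
- carrier: loose aluminium carrier, 0.3 kg: plate 100 mm (x) by 230 mm (y: -102 to +128) by 6 mm. Origin on its underside under the grip, z up, +y towards the marked end. On the stage its axes are parallel to the stand's, its x = +50 mm edge on the fence. Four bays in a row along y, two either side of the grip
- carrier_grip (a point): middle of the carrier's upright black grip, 32 mm above the plate's underside, over the carrier's origin: 12 mm thick (x), 30 mm long (y), its top 42 mm above the underside
- carrier_mark (a point): centre of the black ring-and-dot mark on a white disc (20 mm) at the carrier's +y end, on the plate's top face, at x = 0, y = +113 mm from the carrier's origin
- bay1 (a point): 14 mm above the middle of the floor of a bay of the carrier, where the centre of a block lying in it comes; the floor is the plate's top face (at y = +80 mm from the carrier's origin): inside 44 mm (x) by 32 mm (y) between ribs 4 mm high
- bay2 (a point): 14 mm above the middle of the floor of a bay of the carrier, where the centre of a block lying in it comes; the floor is the plate's top face (at y = +42 mm from the carrier's origin): inside 44 mm (x) by 32 mm (y) between ribs 4 mm high
- bay3 (a point): 14 mm above the middle of the floor of a bay of the carrier, where the centre of a block lying in it comes; the floor is the plate's top face (at y = -42 mm from the carrier's origin): inside 44 mm (x) by 32 mm (y) between ribs 4 mm high
- bay4 (a point): 14 mm above the middle of the floor of a bay of the carrier, where the centre of a block lying in it comes; the floor is the plate's top face (at y = -80 mm from the carrier's origin): inside 44 mm (x) by 32 mm (y) between ribs 4 mm high
- block1: amber resin block with a specimen in it, 40 mm (x) by 28 mm by 28 mm, 35 g; origin at its centre, x along its length. Any of the four long faces may be down. Starts on the fixed steel tray (104 x 290 mm, floor 3 mm above the bench, rim 6 mm high). Absent in some runs. In a bay its 40 mm length lies along the carrier's x
- block2: amber resin block with a specimen in it, 40 mm (x) by 28 mm by 28 mm, 35 g; origin at its centre, x along its length. Any of the four long faces may be down. Starts on the fixed steel tray (104 x 290 mm, floor 3 mm above the bench, rim 6 mm high). Absent in some runs. In a bay its 40 mm length lies along the carrier's x
- block3: amber resin block with a specimen in it, 40 mm (x) by 28 mm by 28 mm, 35 g; origin at its centre, x along its length. Any of the four long faces may be down. Starts on the fixed steel tray (104 x 290 mm, floor 3 mm above the bench, rim 6 mm high). Absent in some runs. In a bay its 40 mm length lies along the carrier's x
- block4: amber resin block with a specimen in it, 40 mm (x) by 28 mm by 28 mm, 35 g; origin at its centre, x along its length. Any of the four long faces may be down. Starts on the fixed steel tray (104 x 290 mm, floor 3 mm above the bench, rim 6 mm high). Absent in some runs. In a bay its 40 mm length lies along the carrier's x
- dish: lidded clear culture dish, 60 mm across, 15 mm high, 35 g; origin at the centre of its underside. It starts on the loading end of the stage
- tile: fixed white tile, 120 mm square, top 6 mm above the bench; origin at the centre of its underside
- reagent: bystander: brown reagent bottle, to be left alone; origin at the centre of its underside
- dropper: bystander: small dropper bottle, to be left alone; origin at the centre of its underside

How it is judged:
By the outcome, as a careful person would: the job done as asked, in the order asked, and still so for the second after the job is handed in, with the robot touching nothing.
Of block1, block2, block3, block4 only 2 to 4 are there at a start; the rules pass over those that are not, and their reading is None.
At some moment in a run one of block1, block2, block3, block4, dish, carrier may be knocked a few centimetres aside while the robot is not near it.
Once in a run the grip may slacken for a moment while it holds something.
It also fails if it takes over 210 s, if anything falls off the work surface, if the arm or the gripper's body presses on something with over 40 N, if the wrist force passes 120 N, or if a joint passes its speed limit or range.

ROBOT

A 6-joint arm with a two-finger parallel gripper is mounted at the origin on the work surface. World frame = base frame: x ahead of the robot, y to its left, z up, the work surface at z = 0. Lengths are in m, angles in rad, forces in N, time in s.
With the tool pointing down it reaches from about 0.3 to 0.825 m from the base axis. Payload 5.4 kg.
Tool frame: the origin (TCP) lies between the finger pads; the fingertips stand 14 mm ahead of it and the grasp point (between the pads) lies 5 mm behind it (manip.nose_length is the x of the fingertips in the tool frame, in m); x points along the fingers, y is the direction in which the jaws open and shut, and the axes are right-handed (so a half turn about x gives the same grasp; the last joint's range is limited). The gripper opens to 92 mm and grips with 3 to 60 N. Pads are 20 mm wide; open, the fingers measure 128 mm over their backs; the gripper's body (75 mm by 189 mm) begins 69 mm behind the grasp point.
Start: joints at [-1.501, 0.158, 1.597, -0, 1.386, -0.21], TCP at [0.159, -0.553, 0.229] pointing down, gripper open.
Joint ranges: [-2.91, 2.91], [-0.94, 2.29], [0.18, 2.7], [-1.29, 4.43], [0.17, 2.64], [-3, 3]. Speed limits (rad/s): [2.57, 2.57, 3.14, 3.14, 3.14, 3.14].

INTERFACE

Orientations are given as [roll, pitch, yaw] about the fixed x, y, z axes, in that order (R = Rz(yaw) Ry(pitch) Rx(roll)).
In Python, from station import manip gives the robot as it stands.
- The arm moves only by the shell command python3 -m crank 'ROWS' [FORCE]. ROWS is text: rows parted by semicolons, each of 5 numbers parted by spaces: the shift along the tool's x, y, z normalised to -1 to 1, where 1 is 120 mm, then the turn about the tool's x normalised to -1 to 1, where 1 is 180 degrees, then the opening, from -1 (shut) to 1 (fully open). A call has 1 to 12 rows; each row is the pose to reach, as a shift and turn from the pose commanded when the call began, along the tool's axes at that moment, turning the shorter way round; what a row does not reach only later rows make up. A row lasts 1/12 s, in which the tool goes at most 41.7 mm and 7.16 degrees, less where a joint would pass 70% of its speed; a pose out of reach is approached as far as the arm can. A call with a number of a shift or a turn outside -1 to 1 is refused whole. A call with a gripper value outside its range is refused whole. The fingers move at their own pace and stop on an object; FORCE is the grip in N (left out, the last holds). Time passes only in rows, so rows that repeat a pose let the fingers close. It gives the time, the measured TCP pose, the force and the opening at its end, in the units of the state.
- manip.observe(): the state, without advancing time (a new reading comes with each control period).
- manip.read_camera(name): name is "scene" or "top" or "wrist"; returns a dict with "color" (384x512x3 uint8, red, green, blue), "depth" (384x512 float32, m along the optical axis (not along the pixel's ray), 0 where there is no reading), "fx", "fy", "cx", "cy" (pixels), "position" and "rotation" of the camera in the world. Camera axes: x right, y down, z forward; pixel columns grow to the right and rows downward; lengths in m; the calibration is good to about 2 mm. A picture is of the moment at which its call begins.
- manip.job_done(): hands the job in, once; it reports no verdict.
The state is a dict: "time_s": time; "q": joint angles; "dq": joint speeds; "tau": joint torques, N m; "position": TCP position; "tool_rot": TCP orientation; "force": force on the tool from outside, world axes, zero at the start; "moment": the same for the moment, N m; "width": finger opening in m.
Only numpy, scipy, OpenCV 4.12 (cv2) and the standard library are available. Lean on these libraries where they do the work, as an engineer would, in place of code of your own. Each camera call takes 0.05 s, during which the arm holds its last target.

## Working session

There is one attempt and no reset: what is moved stays moved. The work goes in short steps, Python scripts to look and compute and a shell command to move; the robot and the scene stay as the last step left them, time stands still between calls to the robot, and variables do not carry over. Pictures are saved under pics/ and viewed, and the job is handed in when it is done.

```bash
ls; mkdir -p pics
python3 - <<'E'
from station import manip
import cv2,numpy as np
print(manip.observe(), manip.nose_length)
for n in ["scene","top","wrist"]:
    c=manip.read_camera(n)
    cv2.imwrite(f"pics/a_{n}.png",c["color"][:,:,::-1])
    np.savez(f"a_{n}.npz",**c)
    print(n,c["fx"],c["fy"],c["cx"],c["cy"],c["position"],c["rotation"])
E
```

```text
pics
{'time_s': 0.0, 'q': array([-1.50111683e+00,  1.59027406e-01,  1.59819417e+00,  1.52199371e-05,
        1.38620916e+00, -2.10111458e-01]), 'dq': array([ 0.00067931, -0.00120059,  0.00195855, -0.00094839, -0.00099708,
       -0.0003529 ]), 'tau': array([ 2.58755326e-04, -3.85569727e+01, -3.22108483e+01,  7.01818429e-02,
        3.78569216e-02, -1.11379272e-04]), 'position': array([ 0.15872502, -0.55204704,  0.22765013]), 'tool_rot': array([-1.78904448,  1.56895818,  1.63233632]), 'force': array([-0.55838265,  0.1440528 , -1.13095346]), 'moment': array([ 0.02485597,  0.05172226, -0.01477906]), 'width': 0.0919548989745566} 0.014
scene 401.32379432837774 401.32379432837774 252.47078253308447 196.89673783657884 [ 1.16567725 -0.66106297  0.71338804] [-2.12824138  0.01105449  0.7594933 ]
top 388.14483114802505 388.14483114802505 254.7861492054104 189.71792397662742 [0.37491659 0.00947164 1.1498956 ] [-2.98192173 -0.03876649 -1.54169849]
wrist 312.54401358225493 312.54401358225493 248.74902264684025 193.57780250649728 [ 0.22934601 -0.53187104  0.38414077] [ 2.88256278e+00  2.21607281e-03 -1.29143471e+00]
```

View pics/a_scene.png

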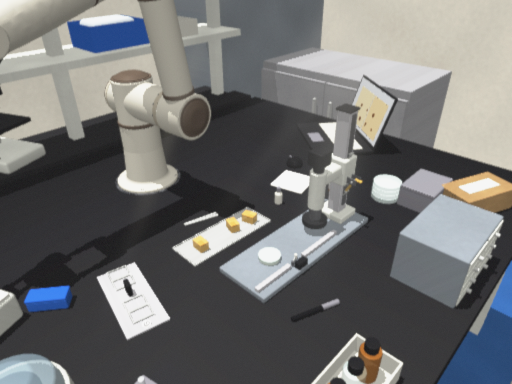

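View pics/a_top.png

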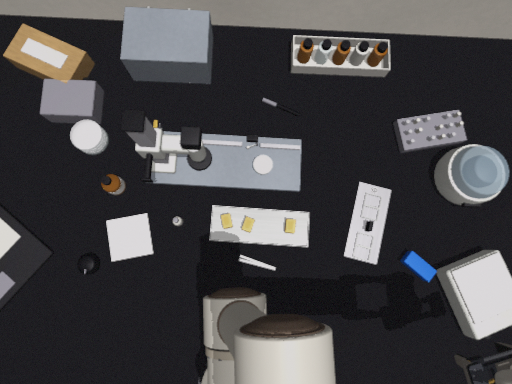

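View pics/a_wrist.png

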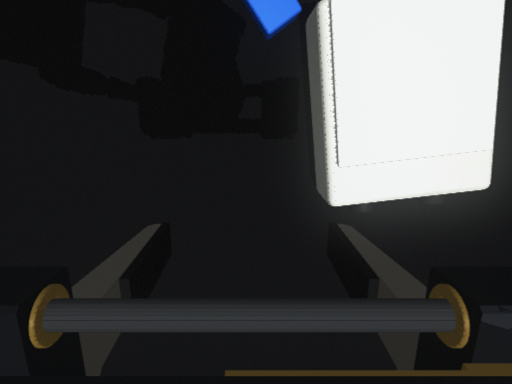

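```bash
cat > h.py <<'E'
from station import manip
import cv2,numpy as np
from scipy.spatial.transform import Rotation as Ro
def rot(r): return Ro.from_euler('xyz',r).as_matrix()
def cam(n,name=None):
    c=manip.read_camera(n)
    if name: cv2.imwrite(f"pics/{name}.png",c["color"][:,:,::-1]); np.savez(f"{name}.npz",**c)
    return c
def load(f): return dict(np.load(f))
def cloud(c):
    d=c["depth"];v,u=np.mgrid[:d.shape[0],:d.shape[1]]
    P=np.stack([(u-c["cx"])/c["fx"]*d,(v-c["cy"])/c["fy"]*d,d],-1)
    return P@rot(c["rotation"]).T+c["position"]
def ray(c,u,v,z):
    r=rot(c["rotation"])@np.array([(u-c["cx"])/c["fx"],(v-c["cy"])/c["fy"],1.])
    return c["position"]+r*(z-c["position"][2])/r[2]
def proj(c,p):
    q=(np.asarray(p)-c["position"])@rot(c["rotation"])
    return np.array([q[...,0]/q[...,2]*c["fx"]+c["cx"],q[...,1]/q[...,2]*c["fy"]+c["cy"]]).T
def crop(c,u0,u1,v0,v1,s,name):
    im=c["color"][v0:v1,u0:u1,::-1]
    cv2.imwrite(f"pics/{name}.png",cv2.resize(im,None,fx=s,fy=s,interpolation=cv2.INTER_CUBIC))
E
python3 - <<'E'
from h import *
c=load("a_top.npz");P=cloud(c);z=P[...,2]
crop(c,100,400,90,290,2.6,"b_top")
# resid: table height
print("table z",np.median(z[200:300,320:340]))
hsv=cv2.cvtColor(c["color"],cv2.COLOR_RGB2HSV)
def comp(m,name,mn=20):
    n,l,s,ce=cv2.connectedComponentsWithStats(m.astype(np.uint8))
    for i in range(1,n):
        if s[i,4]>mn:
            k=l==i; print(name,s[i],ce[i].round(1),"xyz",np.median(P[k],0).round(4),"rect",cv2.minAreaRect((P[k][:,:2]*1000).astype(np.float32)))
am=(hsv[...,0]>15)&(hsv[...,0]<32)&(hsv[...,1]>120)&(hsv[...,2]>100)&(np.arange(384)[:,None]>150)
comp(am,"amber")
reg=np.zeros_like(am)
reg[170:290,330:400]=1
comp((z>0.003)&(z<.02)&reg,"carrier")
reg[:]=0;reg[200:260,200:320]=1
comp((z>0.002)&(z<.07)&reg,"tray")
reg[:]=0;reg[130:200,150:310]=1
comp((z>0.01)&(z<.045)&reg,"stage")
reg[:]=0;reg[205:270,95:160]=1
comp((z>0.003)&(z<.02)&reg,"tile")
E
```

```text
table z 8.123848193553052e-05
amber [224 217   5   7  26] [225.7 219.9] xyz [0.4654 0.0519 0.0306] rect ((465.32830810546875, 52.52281188964844), (18.92243003845215, 10.76306438446045), 13.556438446044922)
carrier [ 343  182   51   82 2363] [366.9 222.5] xyz [ 0.4737 -0.3653  0.0066] rect ((476.038330078125, -366.6846923828125), (109.78193664550781, 244.73660278320312), 75.30345153808594)
tray [ 205  203  110   46 2617] [258.8 225.3] xyz [ 0.4541 -0.0405  0.0045] rect ((454.99737548828125, -47.747650146484375), (316.3733215332031, 117.98924255371094), 86.3321533203125)
tray [234 253  15   7  48] [241.5 256.7] xyz [0.3617 0.0034 0.0039] rect ((364.2110900878906, 4.787452697753906), (17.221363067626953, 40.667442321777344), 1.6547256708145142)
stage [163 131  18   4  53] [171.3 132.5] xyz [0.7239 0.228  0.0158] rect ((724.357177734375, 227.261962890625), (51.17734909057617, 10.414595603942871), 87.87395477294922)
stage [ 151  133  150   58 6115] [237.6 163.7] xyz [0.6283 0.0139 0.0165] rect ((646.149169921875, 57.528076171875), (441.68603515625, 161.1193084716797), 88.74340057373047)
tile [ 104  213   49   52 1589] [128.7 236.6] xyz [0.4099 0.3316 0.006 ] rect ((413.3918762207031, 330.7265625), (140.70672607421875, 125.57935333251953), 15.208503723144531)
tile [ 95 255   6  15  54] [ 96.8 262.3] xyz [0.3357 0.4124 0.0143] rect ((336.0931091308594, 412.62567138671875), (39.68947219848633, 10.313528060913086), 7.460319995880127)
```

Run:
```python
from h import *
c=load("a_scene.npz")
crop(c,160,380,90,300,2.8,"b_scene")
```

```text
(no output)
```

View pics/b_top.png

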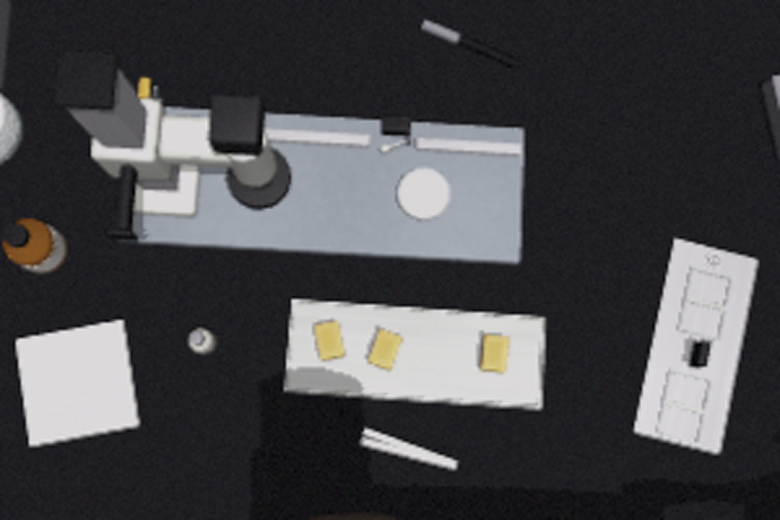

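View pics/b_scene.png

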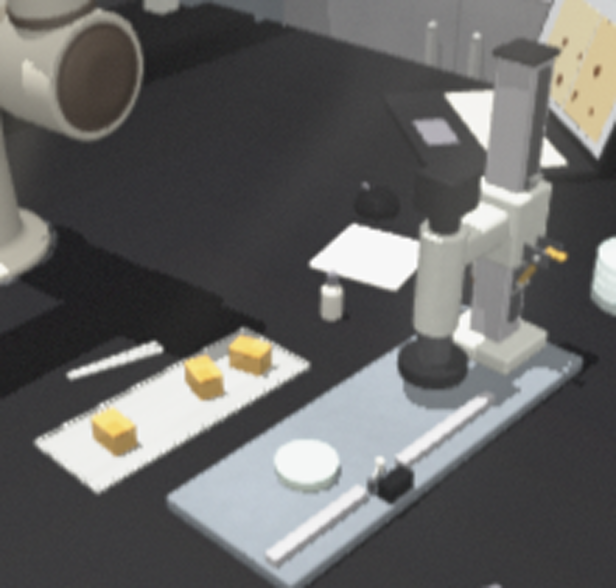

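Run:
```python
from h import *
c=load("a_top.npz");P=cloud(c);z=P[...,2]
R=rot(manip.observe()["tool_rot"]);print(R.round(3))
print("zmap bar region"); 
for v in range(145,190,2): print(v,(z[v,138:172:2]*1000).round(0).astype(int))
# stage edges lines with subpixel: front edge (toward robot) & right end
g=cv2.cvtColor(c["color"],cv2.COLOR_RGB2GRAY).astype(float)
def edge_h(us,v0,v1): # strongest gradient along columns
    pts=[]
    for u in us:
        col=g[v0:v1,u];d=np.abs(np.diff(col));i=d.argmax()
        if 0<i<len(d)-1:
            a,b,e=d[i-1:i+2];o=(a-e)/(2*(a-2*b+e)+1e-9)
        else:o=0
        pts.append((u,v0+i+.5+o))
    return np.array(pts)
f=edge_h(range(165,295,3),175,200)
W=np.array([ray(c,u,v,.016) for u,v in f]);
p=np.polyfit(W[:,1],W[:,0],1);r=W[:,0]-np.polyval(p,W[:,1]);k=abs(r)<.002;p=np.polyfit(W[k,1],W[k,0],1)
print("front edge x=%.4f*y+%.4f"%tuple(p),k.sum(),r[k].std(),"yaw",-np.degrees(np.arctan(p[0])))
pts=[]
for v in range(142,188,3):
    row=g[v,290:312];d=np.abs(np.diff(row));i=d.argmax();a,b,e=d[i-1:i+2];pts.append(ray(c,290+i+.5+(a-e)/(2*(a-2*b+e)),v,.016))
pts=np.array(pts);q=np.polyfit(pts[:,0],pts[:,1],1);print("end y=%.4f*x+%.4f"%tuple(q),"yaw",np.degrees(np.arctan(q[0])),(pts[:,1]-np.polyval(q,pts[:,0])).round(4))
```

```text
[[-0.     0.276 -0.961]
 [ 0.001 -0.961 -0.276]
 [-1.    -0.001 -0.   ]]
zmap bar region
145 [224 225 225 226 227 229 230 232 225 216 214 209 201 200 197 199 200]
147 [214 215 213 217 215 209 214 215 213 212 215 207 201 200 199 199 202]
149 [215 214 213 213 216 215 213 216 215 218 216 201 195 197 198 196 199]
151 [210 210 207 209 210 212 209 213 211 214 209 200 185 185 188 188 192]
153 [178 188 192 190 192 195 195 198 197 197 195 191 179 156  75  50  41]
155 [  0   0 165 170 195 196 191 181 176 176 179 178 170 150  69  44  37]
157 [ -4   2   0 148 198 195 193 178 154 152 158 155 154 144  74  44  38]
159 [ -1   0  -1   2 194 195 191  77  81  83  82  85  92  87  71  39  37]
161 [  1   0  -4   4 195 198 196  40  52  60  58  63  62  61  67  39  36]
163 [ -2   2  -3  -3 194 191 192  35  36  37  37  37  41  37  39  37  38]
165 [ -2  -1   2  -1 198 192 190  37  41  37  39  37  36  34  37  41  38]
167 [  0  -4   1  -3 199 196 189  36  39  42  38  37  38  39  39  38  40]
169 [ -4  -5  -2 193 195 196 187  37  37  37  37  35  38  37  39  39  36]
171 [ -1  -1   0 195 196 195 187  30  31  29  31 
[... 214 characters left out ...]
 18  12  15  13  15  14  18  14]
179 [  4   3 198 200 198 200 198  17  15  22  13  14  17  17  16  18  15]
181 [  0   2   2 182 182 184 186 173  15  12  17  13  18  13  17  18  14]
183 [   0    0   -3   -1   -1    0   -5    4    2    4    8    8    9   13
   14 1150   15]
185 [ 0 -3  4  0 -1 -3  3 -3  1  2  2  4  1 -3 -2  2  0]
187 [ 3 -1 -5  2  0 -2 -1 -3  4  2 -2  0  3 -1  3  1  0]
189 [-2  3 -2 -2  2 -1 -2 -3 -3  7 -2  1 -2  3 -2  0  0]
front edge x=0.0204*y+0.5638 44 0.00020251706109332448 yaw -1.1669117339440456
end y=-0.0191*x+-0.1520 yaw -1.095580042604001 [ 0.0001 -0.0001 -0.0002 -0.0008 -0.0001  0.      0.0002  0.0006  0.0005
  0.0004  0.0003  0.     -0.0003 -0.0004 -0.0008  0.0004]
```

```bash
cat >> h.py <<'E'
TH=-0.0200; O=np.array([0.6414,0.1358])
def s2w(x,y): 
    c,s=np.cos(TH),np.sin(TH); return np.array([O[0]+c*x-s*y,O[1]+s*x+c*y])
def w2s(p):
    d=np.asarray(p)[...,:2]-O; c,s=np.cos(TH),np.sin(TH); return np.stack([c*d[...,0]+s*d[...,1],-s*d[...,0]+c*d[...,1]],-1)
def go(p,yaw=None):
    """normalised shift/turn to reach TCP world p with tool y at angle yaw(deg, mod 180)"""
    o=manip.observe();R=rot(o["tool_rot"])
    d=R.T@(np.asarray(p)-o["position"])/.12
    cy=np.degrees(np.arctan2(R[1,1],R[0,1]))
    s=f"now {o['position'].round(4)} yaw {cy:.1f} w {o['width']:.4f} t {o['time_s']:.2f} | shift {d.round(3)}"
    if yaw is not None:
        dy=(yaw-cy+90)%180-90; s+=f" turn {-dy/180:.4f} ({dy:.1f}deg)  q6 {o['q'][5]:.2f}"
    print(s)
E
python3 - <<'E'
from h import *
c=load("a_top.npz");P=cloud(c)
k=np.zeros(P.shape[:2],bool);k[155:184,140:154]=1
k&=(P[...,2]>.188)&(P[...,2]<.203)
S=w2s(P[k]);print(P[k][:,2].mean(),S.min(0),S.max(0))
for a in np.arange(-.09,0.02,.01):
    m=(S[:,0]>a)&(S[:,0]<a+.01)
    if m.any(): print(round(a,2),S[m][:,1].min().round(4),S[m][:,1].max().round(4),m.sum())
c=load("a_scene.npz");P=cloud(c);print("scene")
crop(c,290,390,90,250,4,"c_scene")
E
```

```text
0.1951708086900659 [-0.10007703  0.09873068] [-0.03404246  0.12097935]
-0.09 0.1038 0.1167 24
-0.08 0.1035 0.1173 24
-0.07 0.1031 0.1155 22
-0.06 0.1038 0.1166 25
-0.05 0.1046 0.1175 20
-0.04 0.103 0.1152 15
scene
```

View pics/c_scene.png

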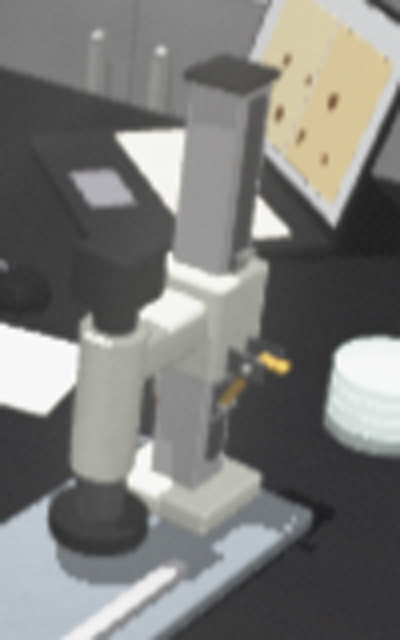

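Run:
```python
from h import *
c=load("a_top.npz");P=cloud(c)
for n,(v,u) in dict(eye=(138,190),ey2=(145,195),ey3=(130,185),arm=(143,170),colm=(120,135),col2=(128,143)).items(): print(n,P[v,u].round(3),w2s(P[v,u]).round(3))
gp=s2w(-.080,.110);print("gp",gp)
print("bar yaw target", np.degrees(TH)+90)
go([gp[0],gp[1],.179],np.degrees(TH)+90)
g=.5*(P[...,2]>0)
# clearance along route
```

```text
eye [0.636 0.135 0.264] [-0.005 -0.001]
ey2 [0.62  0.123 0.263] [-0.021 -0.014]
ey3 [0.654 0.147 0.267] [0.013 0.012]
arm [0.641 0.194 0.197] [-0.002  0.058]
colm [0.644 0.239 0.356] [0.    0.104]
col2 [0.629 0.223 0.35 ] [-0.014  0.087]
gp [0.56361585 0.24737789]
bar yaw target 88.85408440973835
now [ 0.1587 -0.5522  0.2279] yaw -74.0 w 0.0919 t 0.15 | shift [ 0.416 -5.471 -5.083] turn 0.0954 (-17.2deg)  q6 -0.21
```

```bash
python3 -m crank '-0.2 -0.2 -0.2 -0.04 1;-0.3 -0.3 -0.3 -0.08 1;-0.3 -0.4 -0.4 -0.12 1;-0.3 -0.5 -0.5 -0.16 1;-0.3 -0.6 -0.6 -0.2 1;-0.3 -0.7 -0.7 -0.24 1;-0.3 -0.8 -0.8 -0.28 1;-0.3 -0.9 -0.9 -0.32 1;-0.3 -1 -1 -0.36 1;-0.3 -1 -1 -0.4 1;-0.3 -1 -1 -0.44 1;-0.3 -1 -1 -0.45 1' 30
python3 - <<'E'
from h import *
go([.5636,.2474,.26],88.85)
print(rot(manip.observe()["tool_rot"]).round(2), manip.observe()["q"])
E
```

```text
time_s: 1.15
position: [0.2411, -0.4037, 0.2644]
tool_rot: [-2.89, 1.57, 1.952]
force: [-0.8, 1.3, 0.6]
width: 0.0918
now [ 0.2411 -0.4037  0.2644] yaw 7.4 w 0.0918 t 1.15 | shift [ 0.038  3.363 -5.035] turn -0.4526 (81.5deg)  q6 -1.42
[[-0.    0.99  0.13]
 [ 0.    0.13 -0.99]
 [-1.   -0.   -0.  ]] [-1.29016371e+00 -1.44016015e-01  1.83036334e+00 -3.68057570e-05
  1.45560882e+00 -1.41911461e+00]
```

```bash
python3 -m crank '0 0.2 -0.3 0 1;0 0.4 -0.6 0 1;0 0.6 -0.9 0 1;0 0.7 -1 0 1;0 0.7 -1 0 1' ; python3 -m crank '0 0.2 -0.3 -0.04 1;0 0.4 -0.6 -0.08 1;0 0.6 -0.9 -0.12 1;0 0.7 -1 -0.14 1;0 0.7 -1 -0.14 1'
python3 - <<'E'
from h import *
go([.5636,.2474,.26],88.85)
print(rot(manip.observe()["tool_rot"]).round(2), manip.observe()["q"])
E
```

```text
time_s: 1.57
position: [0.3112, -0.2716, 0.2644]
tool_rot: [2.284, 1.569, 0.84]
force: [-0.3, -0.3, -0.9]
width: 0.0916
time_s: 1.98
position: [0.3795, -0.143, 0.2645]
tool_rot: [2.007, 1.57, 1.005]
force: [0.0, -0.2, -0.1]
width: 0.0922
now [ 0.3795 -0.143   0.2645] yaw 32.6 w 0.0922 t 1.98 | shift [ 0.041  3.046 -1.913] turn -0.3124 (56.2deg)  q6 -1.23
[[ 0.    0.84  0.54]
 [ 0.    0.54 -0.84]
 [-1.    0.   -0.  ]] [-6.61323197e-01 -3.33134646e-01  1.98563528e+00  1.02217238e-03
  1.48919009e+00 -1.23082904e+00]
```

```bash
python3 -m crank '0 0.3 -0.2 -0.04 1;0 0.6 -0.4 -0.08 1;0 0.9 -0.6 -0.12 1;0 1 -0.63 -0.16 1;0 1 -0.63 -0.2 1;0 1 -0.63 -0.2 1'
python3 - <<'E'
from h import *
cam("wrist","d_w");go([.5636,.2474,.26],88.85)
E
```

```text
time_s: 2.48
position: [0.4397, -0.018, 0.2643]
tool_rot: [-2.25, 1.57, -2.627]
force: [0.6, 0.4, -0.0]
width: 0.0922
now [ 0.4395 -0.0185  0.2643] yaw 68.0 w 0.0919 t 2.53 | shift [0.034 2.442 0.131] turn -0.1156 (20.8deg)  q6 -1.51
```

View pics/d_w.png

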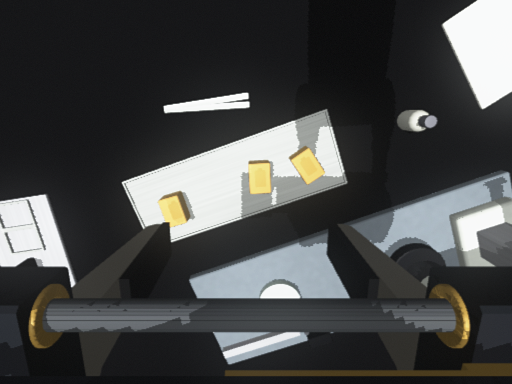

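```bash
python3 -m crank '0 0.3 0 -0.04 1;0 0.6 0 -0.08 1;0 0.9 0.05 -0.116 1;0 1 0.05 -0.116 1;0 1 0.05 -0.116 1;0 1 0.05 -0.116 1'
python3 - <<'E'
from h import *
go([.5636,.2474,.25],88.85)
E
```

```text
time_s: 3.03
position: [0.4894, 0.0905, 0.2643]
tool_rot: [-2.404, 1.569, -2.423]
force: [-0.6, -0.3, 0.2]
width: 0.0919
now [0.4894 0.0905 0.2643] yaw 88.9 w 0.0919 t 3.03 | shift [0.117 1.32  0.593] turn 0.0001 (-0.0deg)  q6 -1.61
```

```bash
python3 -m crank '0 0.3 0 0 1;0 0.6 0 0 1;0 0.9 0.1 0 1;0 1 0.2 0 1;0 1 0.2 0 1;0 1 0.2 0 1'
python3 - <<'E'
from h import *
cam("wrist","e_w");cam("scene","e_s");go([.5636,.2474,.25],88.85)
E
```

```text
time_s: 3.53
position: [0.5155, 0.2096, 0.2644]
tool_rot: [-2.127, 1.569, -2.145]
force: [-0.6, 0.0, 0.1]
width: 0.0918
now [0.5152 0.2093 0.2646] yaw 88.9 w 0.0918 t 3.63 | shift [0.121 0.325 0.397] turn 0.0004 (-0.1deg)  q6 -1.38
```

View pics/e_w.png

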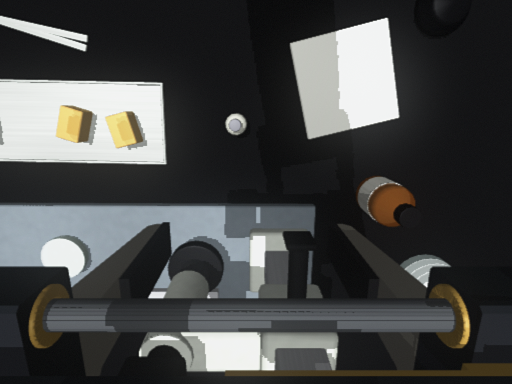

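View pics/e_s.png

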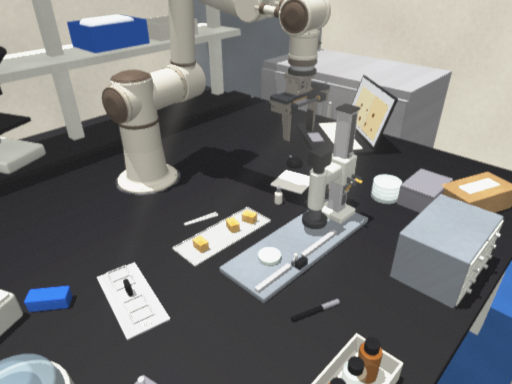

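Run:
```python
from h import *
c=load("e_w.npz");P=cloud(c)
k=np.zeros(P.shape[:2],bool);k[230:296,275:325]=1
k&=(P[...,2]>.185)&(P[...,2]<.206)
print(k.sum(),np.median(P[k],0));
for v in range(230,296,6):
    u=np.where(k[v])[0]
    if len(u): print(v,u.min(),u.max(),P[v,u.min()].round(4),P[v,u.max()].round(4), w2s(P[v,u].mean(0)).round(4))
# stage front edge
f=[]
g=cv2.cvtColor(c["color"],cv2.COLOR_RGB2GRAY).astype(float)
for u in range(5,220,10):
    d=np.diff(g[190:220,u]);i=abs(d).argmax();f.append(w2s(ray(c,u,190+i+.5,.016)))
print(np.array(f).round(4)[::3])
```

```text
1248 [0.56095191 0.2485892  0.19572692]
236 290 290 [0.5431 0.243  0.1858] [0.5431 0.243  0.1858] [-0.1005  0.1052]
242 284 315 [0.5473 0.238  0.1879] [0.5444 0.2613 0.1955] [-0.0996  0.1114]
248 286 316 [0.5475 0.2384 0.1987] [0.5475 0.2613 0.1998] [-0.0965  0.1116]
254 290 308 [0.5574 0.2428 0.189 ] [0.5562 0.2568 0.192 ] [-0.089   0.1116]
260 290 307 [0.5613 0.2425 0.1917] [0.5592 0.2553 0.1963] [-0.084   0.1113]
266 289 307 [0.5696 0.2426 0.1861] [0.5659 0.256  0.1936] [-0.0785  0.1112]
272 289 307 [0.5746 0.2425 0.1871] [0.5726 0.2567 0.1911] [-0.0734  0.1114]
278 289 306 [0.5791 0.2424 0.1889] [0.5759 0.2553 0.1948] [-0.068   0.1112]
284 288 306 [0.5869 0.2421 0.1851] [0.5817 0.2555 0.1942] [-0.0624  0.1111]
290 288 306 [0.5921 0.2421 0.1859] [0.5887 0.2562 0.1919] [-0.057   0.1113]
[[-0.075  -0.258 ]
 [-0.0736 -0.2176]
 [-0.0751 -0.1768]
 [-0.0737 -0.1363]
 [-0.0738 -0.0957]
 [-0.0738 -0.0551]
 [-0.0739 -0.0144]
 [-0.0739  0.0262]]
```

```bash
python3 -m crank '0 0.2 0.2 0 1;0 0.33 0.4 0 1;0 0.33 0.4 0 1;0.2 0.33 0.4 0 1;0.4 0.33 0.4 0 1;0.6 0.33 0.4 0 1;0.7 0.33 0.4 0 1;0.71 0.33 0.4 0 1;0.71 0.33 0.4 0 1'
python3 - <<'E'
from h import *
print(manip.observe()["force"]);go([.5636,.248,.179],88.85)
E
```

```text
time_s: 4.38
position: [0.5637, 0.2492, 0.1795]
tool_rot: [-2.699, 1.57, -2.716]
force: [0.9, 0.4, 0.2]
width: 0.0922
[0.90067675 0.42723756 0.1858825 ]
now [0.5637 0.2492 0.1795] yaw 89.0 w 0.0922 t 4.38 | shift [ 0.004 -0.01  -0.001] turn 0.0010 (-0.2deg)  q6 -1.33
```

```bash
python3 -m crank '0 0 0 0 -1;0 0 0 0 -1;0 0 0 0 -1;0 0 0 0 -1;0 0 0 0 -1;0 0 0 0 -1;0 0 0 0 -1;0 0 0 0 -1' 50; python3 -m crank '-0.03 0 0 0 -1;-0.06 0 0 0 -1;-0.1 0 0 0 -1;-0.14 0 0 0 -1;-0.18 0 0 0 -1;-0.22 0 0 0 -1;-0.26 0 0 0 -1;-0.3 0 0 0 -1;-0.32 0 0 0 -1;-0.34 0 0 0 -1;-0.34 0 0 0 -1;-0.34 0 0 0 -1'
python3 - <<'E'
from h import *
print(manip.observe());cam("scene","f_s")
E
```

```text
time_s: 5.05
position: [0.564, 0.2503, 0.1794]
tool_rot: [-2.521, 1.571, -2.537]
force: [-0.0, -0.2, -0.2]
width: 0.0408
time_s: 6.05
position: [0.564, 0.2493, 0.2197]
tool_rot: [-1.94, 1.569, -1.956]
force: [3.2, -4.5, -6.5]
width: 0.0131
{'time_s': 6.05, 'q': array([ 0.22126637,  0.27214818,  1.48230525, -0.00158918,  1.38822299,
       -1.33317065]), 'dq': array([ 3.59134600e-04, -6.29372414e-04,  1.01710332e-03, -6.98046403e-05,
        4.94316300e-04,  5.32627507e-05]), 'tau': array([  3.31869833, -46.81036234, -34.86831665,   1.48981523,
         0.52689191,  -0.10626589]), 'position': array([0.56402569, 0.24927995, 0.21970966]), 'tool_rot': array([-1.93970807,  1.56889467, -1.955778  ]), 'force': array([ 3.17592071, -4.53934643, -6.53573125]), 'moment': array([-0.75751866, -0.58968333, -0.06142647]), 'width': 0.01313074591430172}
```

View pics/f_s.png

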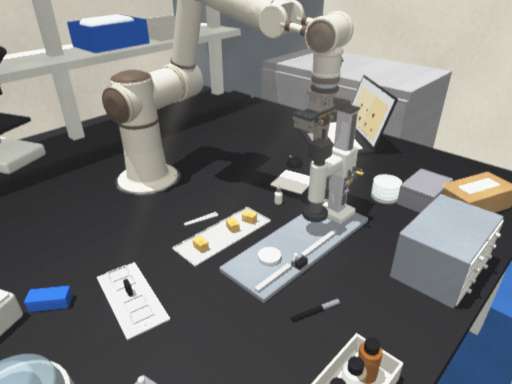

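```bash
cat >> h.py <<'E'
def headlift(c,ref="e_s.npz"):
    a=load(ref);ga=a["color"];gb=c["color"]
    out=[]
    for (u0,u1,v0,v1) in [(303,328,200,226),(308,324,170,200)]:
        t=ga[v0:v1,u0:u1]
        s=gb[v0-45:v1+10,u0-12:u1+12]
        r=cv2.matchTemplate(s,t,cv2.TM_CCOEFF_NORMED);_,m,_,l=cv2.minMaxLoc(r)
        # subpixel v
        y,x=l[1],l[0]; o=0
        if 0<y<r.shape[0]-1: p,q,n=r[y-1,x],r[y,x],r[y+1,x];o=(p-n)/(2*(p-2*q+n))
        dv=y+o-45
        # px per m at objective
        w=s2w(0,0); z0=.06; A=proj(a,[w[0],w[1],z0]);B=proj(a,[w[0],w[1],z0+.03])
        out.append((round(m,3),round(dv,2),round(x-12,2),"lift mm",round(30*dv/(B-A)[1],1)))
    return out
E
python3 - <<'E'
from h import *
print(headlift(load("e_s.npz")),headlift(load("f_s.npz")),headlift(load("a_scene.npz")))
c=load("f_s.npz");crop(c,280,380,100,240,4.2,"f_sc")
E
```

```text
[(1.0, np.float32(-0.01), 0, 'lift mm', np.float64(0.0)), (1.0, np.float32(-0.04), 0, 'lift mm', np.float64(0.2))] [(0.902, np.float32(-6.87), 0, 'lift mm', np.float64(23.4)), (0.712, np.float32(-7.84), 2, 'lift mm', np.float64(26.7))] [(0.975, np.float32(-0.27), 0, 'lift mm', np.float64(0.9)), (0.999, np.float32(-0.04), 0, 'lift mm', np.float64(0.1))]
```

View pics/f_sc.png

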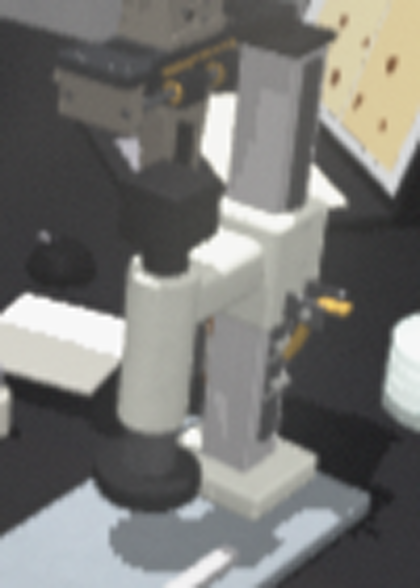

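```bash
python3 -m crank '-0.03 0 0 0 -1;-0.06 0 0 0 -1;-0.09 0 0 0 -1;-0.12 0 0 0 -1;-0.14 0 0 0 -1;-0.14 0 0 0 -1;-0.14 0 0 0 -1' 60
python3 - <<'E'
from h import *
print(manip.observe());print(headlift(cam("scene","g_s")))
E
```

```text
time_s: 6.68
position: [0.564, 0.2493, 0.2366]
tool_rot: [-1.924, 1.569, -1.94]
force: [2.7, -3.8, -6.8]
width: 0.0131
{'time_s': 6.6833, 'q': array([ 0.22128398,  0.26087813,  1.46229988, -0.00159032,  1.41946835,
       -1.33316153]), 'dq': array([-0.00026076,  0.00288197,  0.00202741, -0.00036459, -0.00321246,
        0.00042665]), 'tau': array([  3.30074877, -46.73026085, -35.25626063,   1.49140723,
         0.51958088,  -0.10577121]), 'position': array([0.56402643, 0.24928807, 0.23661028]), 'tool_rot': array([-1.92378563,  1.56890383, -1.93989587]), 'force': array([ 2.71208238, -3.81030234, -6.81658294]), 'moment': array([-0.75336643, -0.54627268, -0.09565023]), 'width': 0.013075179417197685}
[(0.698, np.float32(-10.78), 2, 'lift mm', np.float64(36.7)), (0.752, np.float32(-13.87), 2, 'lift mm', np.float64(47.3))]
```

```bash
python3 -m crank '-0.03 0 0 0 -1;-0.03 0 0 0 -1;-0.03 0 0 0 -1;0.0 0 0 0 -1;0.02 0 0 0 -1;0.04 0 0 0 -1;0.06 0 0 0 -1;0.06 0 0 0 -1;0.06 0 0 0 -1'; python3 -m crank '0.01 0 0 0 -1;0.02 0 0 0 -1;0.03 0 0 0 -1;0.04 0 0 0 -1;0.04 0 0 0 -1'
python3 - <<'E'
from h import *
print(manip.observe()["force"],manip.observe()["position"]);print(headlift(cam("scene","g2_s")))
E
```

```text
time_s: 7.48
position: [0.5633, 0.2493, 0.229]
tool_rot: [-2.483, 1.567, -2.499]
force: [0.6, -5.3, -8.1]
width: 0.0135
time_s: 7.9
position: [0.5634, 0.2493, 0.2283]
tool_rot: [-2.008, 1.568, -2.024]
force: [-8.5, -7.9, 9.0]
width: 0.0131
[-8.45013982 -7.9340158   9.03802744] [0.56336317 0.24933365 0.22830366]
[(0.86, np.float32(-7.89), 1, 'lift mm', np.float64(26.9)), (0.728, np.float32(-9.95), 2, 'lift mm', np.float64(33.9))]
```

```bash
python3 -m crank '-0.03 0 0 0 -1;-0.03 0 0 0 -0.4;-0.03 0 0 0 0;-0.03 0 0 0 0.3;-0.03 0 0 0 0.6;-0.03 0 0 0 0.6;-0.1 0 0 0 0.6;-0.3 0 0 0 0.6;-0.5 0 0 0 0.6;-0.6 0 0 0 0.6;-0.6 0 0 0 0.6'
python3 - <<'E'
from h import *
print(manip.observe()["force"],manip.observe()["position"]);c=cam("scene","h_s");print(headlift(c))
crop(c,280,380,100,240,4.2,"h_sc")
c=cam("wrist","h_w");P=cloud(c)
E
```

```text
time_s: 8.87
position: [0.5658, 0.2508, 0.3015]
tool_rot: [0.261, 1.563, 0.246]
force: [0.3, 0.3, 0.5]
width: 0.0733
[0.34539395 0.29443418 0.5317973 ] [0.56575946 0.25076062 0.30150596]
[(0.824, np.float32(-8.53), 0, 'lift mm', np.float64(29.1)), (0.727, np.float32(-10.01), 2, 'lift mm', np.float64(34.1))]
```

View pics/h_w.png

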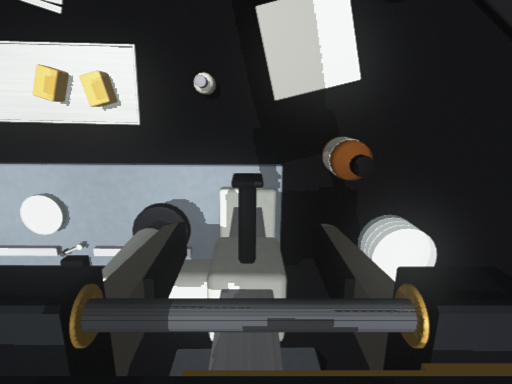

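View pics/h_sc.png

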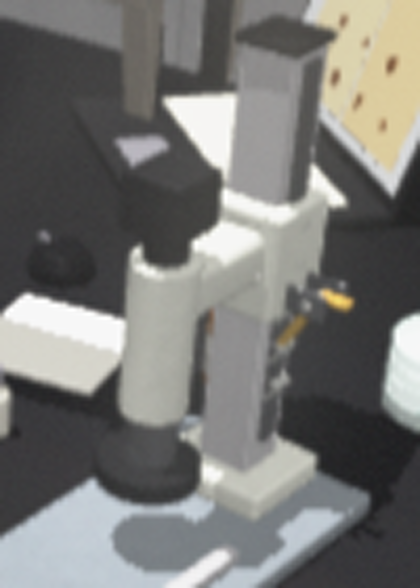

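Run:
```python
from h import *
c=load("h_w.npz");P=cloud(c)
q=P[192:250,242:253].reshape(-1,3);print("bar top",np.median(q[:,2]),w2s(np.median(q,0)))
c=cam("wrist","i_w");P=cloud(c)
print("bar top now",np.median(P[192:250,242:253].reshape(-1,3)[:,2]))
# dish
k=np.zeros(P.shape[:2],bool);k[185:245,10:75]=1;k&=(P[...,2]>.025)&(P[...,2]<.04)
e=cv2.minEnclosingCircle((P[k][:,:2]*1000).astype(np.float32));print("dish",e,P[k][:,2].mean(),w2s(np.array(e[0])/1000))
u,v=np.where(k)[1].mean(),np.where(k)[0].mean()
w=ray(c,u,v,.031);print("cen",w,w2s(w))
# tile
hs=c["color"];k=np.zeros(P.shape[:2],bool);k[0:100,250:370]=1;k&=(P[...,2]>.004)&(P[...,2]<.009);print("tile med",cv2.minAreaRect((P[k][:,:2]*1000).astype(np.float32)))
c=load("a_top.npz");P=cloud(c);k=np.zeros(P.shape[:2],bool);k[205:270,100:160]=1;k&=(c["color"].min(2)>150);
print("tile top",cv2.minAreaRect((P[k][:,:2]*1000).astype(np.float32)))
k[:]=0;k[140:190,240:290]=1;k&=(P[...,2]>.024)&(P[...,2]<.045)&(c["color"].min(2)>190)
v,u=np.where(k);w=ray(c,u.mean(),v.mean(),.031);print("dish top",w,w2s(w),cv2.minEnclosingCircle((P[k][:,:2]*1000).astype(np.float32)))
```

```text
bar top 0.2258492297984191 [-0.06684928  0.11263213]
bar top now 0.22589444727827535
dish ((634.8073120117188, -46.85745620727539), 30.615863800048828) 0.030859420447290432 [-0.00293846 -0.18275277]
cen [ 0.63326608 -0.04527941  0.031     ] [-0.00451095 -0.18120586]
tile med ((410.9842834472656, 333.4465637207031), (119.98334503173828, 120.06800079345703), 12.587642669677734)
tile top ((422.6353759765625, 206.30709838867188), (130.90182495117188, 383.34033203125), 5.226553440093994)
dish top [ 0.64786518 -0.05534959  0.031     ] [ 0.01028662 -0.19098207] ((680.3114624023438, -53.93120193481445), 74.50320434570312)
```

```bash
python3 -m crank '0 -0.1 -0.3 0 1;0 -0.3 -0.6 0 1;0.3 -0.6 -0.6 0 1;0.5 -0.9 -0.6 0 1;0.5 -1 -0.6 0 1;0.5 -1 -0.6 0 1' 20; python3 -m crank '0 -0.3 0 0 1;0.3 -0.6 0 0 1;0.5 -0.9 0 0 1;0.5 -1 0.2 0 1;0.5 -1 0.4 0 1;0.5 -1 0.4 0 1'
python3 - <<'E'
from h import *
c=cam("wrist","j_w");go([.634,-.046,.1],88.85)
E
```

```text
time_s: 9.52
position: [0.4874, 0.1282, 0.2324]
tool_rot: [-2.944, 1.562, -2.963]
force: [-1.0, 0.3, -0.2]
width: 0.092
time_s: 10.02
position: [0.5381, 0.0099, 0.1753]
tool_rot: [2.423, 1.569, 2.405]
force: [-0.2, 0.2, 0.1]
width: 0.0917
now [0.537  0.0107 0.1759] yaw 89.1 w 0.0914 t 10.07 | shift [ 0.63  -0.46   0.817] turn 0.0012 (-0.2deg)  q6 -1.76
```

View pics/j_w.png

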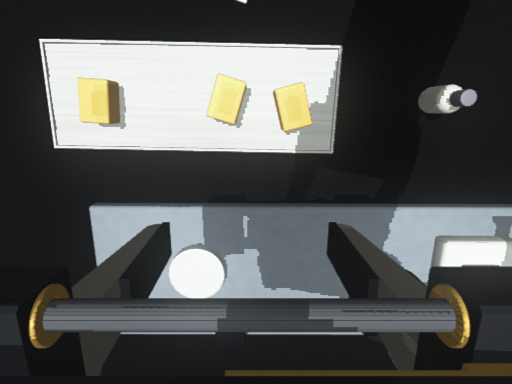

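```bash
cat >> h.py <<'E'
def blocks(c):
    hsv=cv2.cvtColor(c["color"],cv2.COLOR_RGB2HSV)
    m=((hsv[...,0]>12)&(hsv[...,0]<35)&(hsv[...,1]>90)&(hsv[...,2]>60)).astype(np.uint8)
    P=cloud(c)
    n,l,s,ce=cv2.connectedComponentsWithStats(m)
    for i in range(1,n):
        if s[i,4]<150: continue
        k=l==i; zt=np.percentile(P[k][:,2],80)
        if zt>.09 or zt<.02: continue
        t=k&(abs(P[...,2]-zt)<.004)
        v,u=np.where(t)
        w=np.array([ray(c,a,b,zt)[:2] for a,b in zip(u,v)])
        r=cv2.minAreaRect((w*1000).astype(np.float32)); b=cv2.boxPoints(r)
        e=[b[1]-b[0],b[2]-b[1]]; e=max(e,key=np.linalg.norm)
        print("block px",ce[i].round(0),"ztop %.4f"%zt,"ctr",np.round(r[0],1),"size",np.round(r[1],1),"long yaw %.1f"%(np.degrees(np.arctan2(e[1],e[0]))%180))
E
python3 - <<'E'
from h import *
c=load("j_w.npz");P=cloud(c);blocks(c)
k=np.zeros(P.shape[:2],bool);k[240:302,165:230]=1;k&=(P[...,2]>.025)&(P[...,2]<.04)
v,u=np.where(k);w=np.array([ray(c,a,b,.031)[:2]*1000 for a,b in zip(u,v)]).astype(np.float32)
h=cv2.convexHull(w);print("dish circ",cv2.minEnclosingCircle(w),k.sum(),"y ext",w.min(0),w.max(0))
E
```

```text
block px [229. 104.] ztop 0.0318 ctr [456.9  -7.9] size [25.6 38.9] long yaw 161.7
block px [ 98. 101.] ztop 0.0316 ctr [ 456. -130.] size [28.2 39.1] long yaw 174.5
block px [293. 107.] ztop 0.0318 ctr [464.7  52.9] size [39.  27.9] long yaw 13.3
dish circ ((633.1932373046875, -46.907413482666016), 31.31407356262207) 2300 y ext [602.48114  -76.462845] [662.9404   -17.209038]
```

```bash
python3 -m crank '0 -0.2 0.3 0 1;0 -0.4 0.6 0 1;0.2 -0.48 0.8 0 1;0.5 -0.48 0.8 0 1;0.7 -0.48 0.8 0 1;0.7 -0.48 0.8 0 1;0.7 -0.48 0.8 0 1'
python3 - <<'E'
from h import *
go([.633,-.047,.0325],88.85)
E
```

```text
time_s: 10.65
position: [0.6299, -0.047, 0.0919]
tool_rot: [2.839, 1.567, 2.824]
force: [0.4, -0.5, 0.8]
width: 0.0921
now [ 0.6299 -0.047   0.0919] yaw 89.2 w 0.0921 t 10.65 | shift [ 0.495 -0.     0.028] turn 0.0018 (-0.3deg)  q6 -1.82
```

```bash
python3 -m crank '0.15 0 0.01 0 1;0.3 0 0.01 0 1;0.42 0 0.02 0 1;0.49 0 0.02 0 1;0.49 0 0.02 0 1;0.49 0 0.02 0 -1;0.49 0 0.02 0 -1;0.49 0 0.02 0 -1;0.49 0 0.02 0 -1;0.49 0 0.02 0 -1;0.49 0 0.02 0 -1;0.49 0 0.02 0 -1' 12; python3 -m crank '-0.05 0 0 0 -1;-0.2 0 0 0 -1;-0.5 0 0 0 -1;-0.8 0 0 0 -1;-0.8 0 0 0 -1;-0.8 0 0 0 -1'
python3 - <<'E'
from h import *
cam("wrist","k_w");go([.411,.333,.15],88.85)
E
```

```text
time_s: 11.65
position: [0.6343, -0.0486, 0.0349]
tool_rot: [-0.219, 1.57, -0.235]
force: [-1.1, 0.5, 3.3]
width: 0.0598
time_s: 12.15
position: [0.6358, -0.049, 0.1336]
tool_rot: [-0.253, 1.565, -0.269]
force: [-1.1, -0.1, -1.2]
width: 0.0596
now [ 0.6342 -0.0486  0.131 ] yaw 89.1 w 0.0595 t 12.20 | shift [-0.162  3.15  -1.909] turn 0.0015 (-0.3deg)  q6 -1.82
```

View pics/k_w.png

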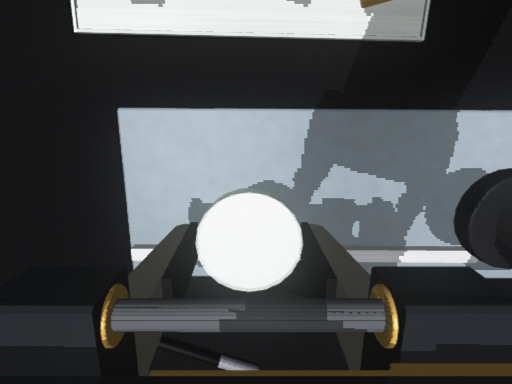

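```bash
python3 -m crank '-0.1 0 -0.3 0 -1;-0.3 0.1 -0.6 0 -1;-0.3 0.3 -0.9 0 -1;-0.3 0.6 -1 0 -1;-0.3 0.9 -1 0 -1;-0.3 1 -1 0 -1;-0.3 1 -1 0 -1'; python3 -m crank '0 0.3 -0.3 0 -1;0 0.6 -0.6 0 -1;0 0.9 -0.9 0 -1;0 1 -0.93 0 -1;0 1 -0.93 0 -1';python3 -m crank '0 0.3 0 0 -1;0 0.6 0 0 -1;0 0.9 0 0 -1;0 1 0 0 -1;0 1 0 0 -1;0 1 0 0 -1'
python3 - <<'E'
from h import *
cam("wrist","l_w");go([.411,.333,.028],88.85)
E
```

```text
time_s: 12.78
position: [0.5142, 0.0757, 0.1646]
tool_rot: [2.935, 1.568, 2.923]
force: [-0.0, -0.2, -1.3]
width: 0.0597
time_s: 13.2
position: [0.4021, 0.1979, 0.1647]
tool_rot: [2.958, 1.566, 2.947]
force: [0.4, 0.6, -0.6]
width: 0.0595
time_s: 13.7
position: [0.4083, 0.3138, 0.1653]
tool_rot: [-2.202, 1.568, -2.217]
force: [0.1, 0.4, -0.2]
width: 0.0596
now [0.4083 0.3134 0.1654] yaw 89.1 w 0.0594 t 13.75 | shift [1.145 0.166 0.021] turn 0.0012 (-0.2deg)  q6 -1.13
```

View pics/l_w.png

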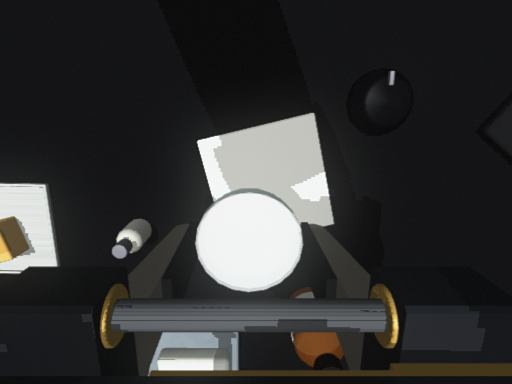

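```bash
python3 -m crank '0.2 0.1 0 0 -1;0.5 0.17 0.02 0 -1;0.8 0.17 0.02 0 -1;0.9 0.17 0.02 0 -1;0.9 0.17 0.02 0 -1;0.9 0.17 0.02 0 -1';python3 - <<'E'
from h import *
go([.411,.333,.026],88.85)
E
```

```text
time_s: 14.25
position: [0.411, 0.3344, 0.0587]
tool_rot: [-2.273, 1.57, -2.29]
force: [-0.3, 0.2, 0.2]
width: 0.0593
now [0.411  0.3344 0.0587] yaw 89.0 w 0.0593 t 14.25 | shift [ 0.273 -0.011  0.   ] turn 0.0010 (-0.2deg)  q6 -1.10
```

```bash
python3 -m crank '0.1 0 0 0 -1;0.18 0 0 0 -1;0.24 0 0 0 -1;0.26 0 0 0 -1;0.27 0 0 0 -1;0.27 0 0 0 -1;0.27 0 0 0 -1';python3 - <<'E'
from h import *
print(manip.observe()["force"],manip.observe()["position"])
E
```

```text
time_s: 14.83
position: [0.4108, 0.3356, 0.0261]
tool_rot: [0.414, 1.57, 0.398]
force: [-0.9, -0.5, 0.9]
width: 0.0594
[-0.89444235 -0.49505063  0.85980207] [0.41081667 0.33560865 0.02611973]
```

```bash
python3 -m crank '0.01 0 0 0 0;0.01 0 0 0 0.4;0.01 0 0 0 0.8;0.01 0 0 0 1;0.01 0 0 0 1;0.01 0 0 0 1;-0.1 0 0 0 1;-0.4 0 0 0 1;-0.8 0 0 0 1;-1 0 0 0 1;-1 0 0 0 1';python3 - <<'E'
from h import *
cam("wrist","m_w");c=cam("top","m_t");crop(c,90,410,100,290,2.5,"m_tc");go([.47,-.36,.2],88.85)
E
```

```text
time_s: 15.75
position: [0.4148, 0.3376, 0.1535]
tool_rot: [0.476, 1.557, 0.461]
force: [0.2, 0.4, 1.2]
width: 0.092
now [0.4115 0.3359 0.1473] yaw 89.1 w 0.0918 t 15.85 | shift [-0.446 -5.79   0.579] turn 0.0014 (-0.3deg)  q6 -1.10
```

View pics/m_tc.png

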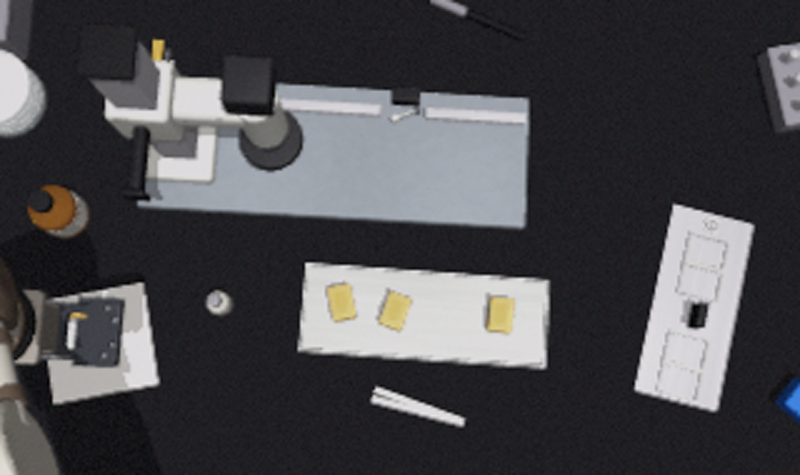

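Run:
```python
from h import *
c=cam("scene","n_s");crop(c,230,350,70,210,4.2,"n_sc")
c=load("m_t.npz");crop(c,80,160,180,280,5.5,"n_tc")
P=cloud(c)
for v in range(214,256,3): print(v,(P[v,92:146:3,2]*1000).astype(int))
```

```text
214 [461 441  -1  -2  -4   0   0   1  -1  -2   0   0  -2   0   1   0   9   6]
217 [466 451 325 315 314 311   1   0   5  -1   6   5   6   3  10   6   5   6]
220 [465 455 323 318 316 312 241 238   4   4 246 247 267 266 264 267   6   5]
223 [467 451 348 322 317 310 289 267 267 267 267 265 267 266 266 268   6   4]
226 [461 453 347 324 315 307 288 268 264 253 256 264 264 266 268 262   3   5]
229 [465 449 349 323 314 303 285 267 264  19 244 265 267 265 268 268   0   2]
232 [475 451 346 322 313 301 283 265 258  22 247 266 270 266 266 266   5   3]
235 [480 357 341 322 313 300 278 266 259 251 248 267 264 268 267 265   3   7]
238 [479 343 325 317 313 298 280 271 259 248 248 268 266 266 269 261   4   5]
241 [482 321 320 316 316 267 275 267 266 267 267 267 265 263 266 260   7   5]
244 [486 315 314 313 310   0   5   4   5 249 249 268 265 265 265 247   4   2]
247 [487 482   0   0   3   0   7   6  10   8   5  12   2   7   6   6   5   7]
250 [490 485   0  -2  -3  -2   3   4   6   7   4   1   4   6   7   5   5   6]
253 [496 496   0  -3   1   0   5  10   5   1   6   6   3   5   6   4   3   5]
```

View pics/n_sc.png

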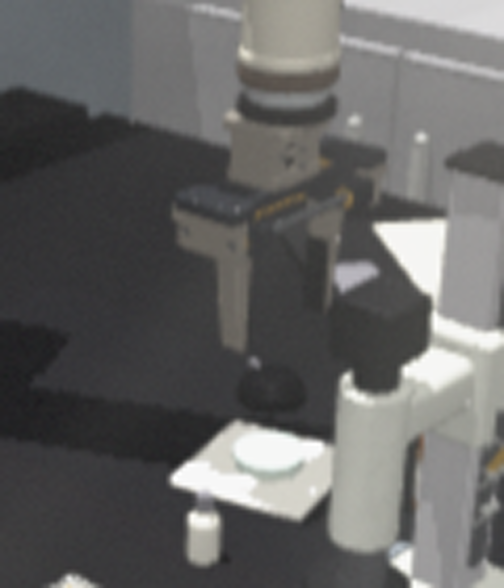

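View pics/n_tc.png

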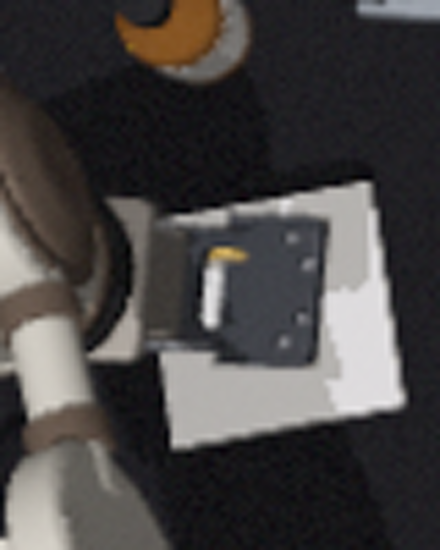

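View pics/m_w.png

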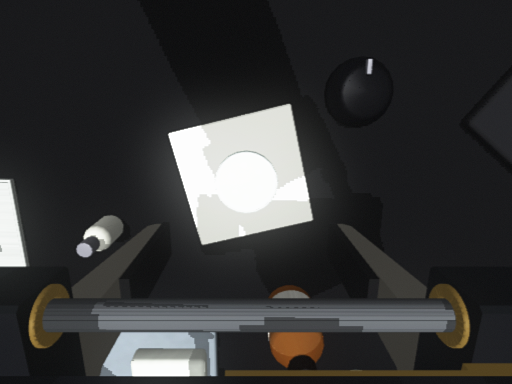

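```bash
python3 -m crank '-0.2 -0.1 0 0.04 1;-0.4 -0.3 0.1 0.08 1;-0.4 -0.5 0.2 0.12 1;-0.4 -0.7 0.2 0.16 1;-0.4 -0.9 0.2 0.2 1;-0.4 -1 0.2 0.24 1;-0.4 -1 0.2 0.28 1;-0.4 -1 0.2 0.32 1;-0.4 -1 0.2 0.36 1;-0.4 -1 0.2 0.4 1;-0.4 -1 0.2 0.44 1;-0.4 -1 0.2 0.45 1';python3 - <<'E'
from h import *
go([.47,-.36,.2],-99.6)
E
```

```text
time_s: 16.9
position: [0.4313, 0.2147, 0.1914]
tool_rot: [-1.508, 1.566, -2.943]
force: [0.2, -0.2, -0.2]
width: 0.0914
now [0.4313 0.2147 0.1914] yaw 7.8 w 0.0914 t 16.90 | shift [-0.069 -0.329  4.789] turn -0.4034 (72.6deg)  q6 0.07
```

```bash
python3 -m crank '0 0 0.3 0.04 1;0 0 0.6 0.08 1;0 0 0.9 0.1 1;0 0 1 0.1 1;0 0 1 0.1 1';python3 -m crank '0 0 0.3 0.04 1;0 0 0.6 0.08 1;0 0 0.9 0.1 1;0 0 1 0.1 1;0 0 1 0.1 1';python3 - <<'E'
from h import *
cam("wrist","o_w");blocks(load("o_w.npz"));go([.47,-.36,.2],-99.6)
E
```

```text
time_s: 17.32
position: [0.4488, 0.094, 0.1917]
tool_rot: [-1.285, 1.567, -3.032]
force: [0.0, -0.1, 0.6]
width: 0.0919
time_s: 17.73
position: [0.428, -0.023, 0.1924]
tool_rot: [-1.327, 1.568, 2.896]
force: [0.1, 0.5, 0.2]
width: 0.0922
block px [245.  98.] ztop 0.0319 ctr [464.5  53.5] size [39.1 27.4] long yaw 13.5
block px [269. 153.] ztop 0.0317 ctr [456.9  -8. ] size [27.2 38.2] long yaw 161.4
block px [313. 251.] ztop 0.0316 ctr [ 454.3 -129.2] size [29.  35.3] long yaw 175.0
now [ 0.4283 -0.0217  0.1925] yaw -28.0 w 0.0920 t 17.78 | shift [-0.067  1.629  2.326] turn 0.3979 (-71.6deg)  q6 0.15
```

```bash
python3 -m crank '0 0.2 0.3 0.04 1;0 0.4 0.6 0.08 1;0 0.6 0.9 0.12 1;0 0.7 1 0.16 1;0 0.7 1 0.2 1;0 0.7 1 0.2 1';python3 - <<'E'
from h import *
go([.47,-.36,.2],-99.6)
E
```

```text
time_s: 18.28
position: [0.4475, -0.1665, 0.1928]
tool_rot: [-1.387, 1.568, 2.207]
force: [0.2, 0.0, 0.9]
width: 0.0921
now [ 0.4475 -0.1665  0.1928] yaw -64.1 w 0.0921 t 18.28 | shift [-0.064  1.532  0.537] turn 0.1974 (-35.5deg)  q6 0.51
```

```bash
python3 -m crank '0 0.3 0.1 0.04 1;0 0.6 0.3 0.08 1;0 0.9 0.4 0.12 1;0 1 0.4 0.16 1;0 1 0.4 0.197 1;0 1 0.4 0.197 1;0 1 0.4 0.197 1';python3 - <<'E'
from h import *
c=cam("wrist","p_w");go([.47,-.36,.2],-99.6)
E
```

```text
time_s: 18.87
position: [0.4573, -0.2942, 0.193]
tool_rot: [-0.908, 1.569, 2.078]
force: [0.2, -0.2, -0.5]
width: 0.0918
now [ 0.4573 -0.2943  0.1932] yaw -98.9 w 0.0919 t 18.92 | shift [-0.057  0.525 -0.19 ] turn 0.0037 (-0.7deg)  q6 0.93
```

View pics/p_w.png

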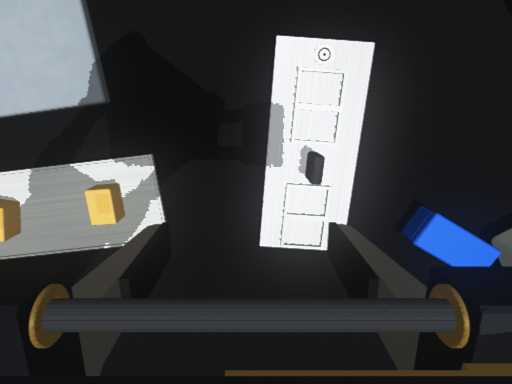

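```bash
cat >> h.py <<'E'
def carrier(c,roi,z=.006,mark=None,thr=170):
    u0,u1,v0,v1=roi
    P=cloud(c);k=np.zeros(P.shape[:2],np.uint8);sub=(abs(P[v0:v1,u0:u1,2]-z)<.006)
    k[v0:v1,u0:u1]=sub;k=cv2.morphologyEx(k,cv2.MORPH_CLOSE,np.ones((9,9)))
    cs,_=cv2.findContours(k,cv2.RETR_EXTERNAL,cv2.CHAIN_APPROX_NONE);ct=max(cs,key=cv2.contourArea)[:,0]
    w=np.array([ray(c,a,b,z)[:2] for a,b in ct])
    r=cv2.minAreaRect((w*1000).astype(np.float32));b=cv2.boxPoints(r)
    e=max([b[1]-b[0],b[2]-b[1]],key=np.linalg.norm);e/=np.linalg.norm(e)
    print("plate ctr",np.round(r[0],1),"size",np.round(r[1],1))
    if mark is not None:
        m=ray(c,*mark,z)[:2]*1000
        if e@(m-np.array(r[0]))<0:e=-e
        print("mark",m.round(1))
    yaw=np.degrees(np.arctan2(-e[0],e[1]))
    o=np.array(r[0])-13*e
    print("origin",o.round(1),"yaw %.2f"%yaw)
    return o,yaw,e
def ring(c,u0,u1,v0,v1):
    g=cv2.cvtColor(c["color"],cv2.COLOR_RGB2GRAY)[v0:v1,u0:u1]
    k=g<120;v,u=np.where(k);return u.mean()+u0,v.mean()+v0,k.sum()
E
python3 - <<'E'
from h import *
c=load("p_w.npz");m=ring(c,314,335,44,65);print(m)
o,y,e=carrier(c,(250,385,25,260),.006,m[:2])
mk=ray(c,m[0],m[1],.006)[:2]*1000
d=proj(c,np.array([o[0]/1000,o[1]/1000,.042]));print("origin from mark",mk-113*e,"grip top px pred",d)
P=cloud(c);k=np.zeros(P.shape[:2],bool);k[140:200,290:340]=1;k&=(P[...,2]>.036)&(P[...,2]<.05)
print("grip top",np.median(P[k],0),k.sum(),cv2.minAreaRect((P[k][:,:2]*1000).astype(np.float32)))
E
```

```text
(np.float64(323.375), np.float64(53.1875), np.int64(16))
plate ctr [ 472.4 -377.7] size [160.2 255. ]
mark [ 573.6 -387.8]
origin [ 459.6 -375.7] yaw -98.87
origin from mark [ 461.90576553 -370.39388214] grip top px pred [330.31780837 170.96058323]
grip top [ 0.46346265 -0.36220347  0.04170965] 360 ((462.450439453125, -362.6872863769531), (12.137521743774414, 30.099477767944336), 76.84795379638672)
```

Run:
```python
from h import *
go([.463,-.3627,.08],-102.8)
```

```text
now [ 0.4573 -0.2943  0.1932] yaw -98.9 w 0.0919 t 18.92 | shift [ 0.943  0.557 -0.137] turn 0.0215 (-3.9deg)  q6 0.93
```

```bash
python3 -m crank '0 0.3 -0.1 0.01 1;0.2 0.55 -0.14 0.0215 1;0.5 0.56 -0.14 0.0215 1;0.8 0.56 -0.14 0.0215 1;0.9 0.56 -0.14 0.0215 1;0.9 0.56 -0.14 0.0215 1;0.9 0.56 -0.14 0.0215 1';python3 - <<'E'
from h import *
c=cam("wrist","q_w");go([.463,-.3627,.027],-102.8)
P=cloud(c);k=(P[...,2]>.034)&(P[...,2]<.05);k[:150]=0;k[300:]=0;k[:,:180]=0;k[:,320:]=0
print(k.sum(),cv2.minAreaRect((P[k][:,:2]*1000).astype(np.float32)))
E
```

```text
time_s: 19.5
position: [0.463, -0.3644, 0.0864]
tool_rot: [-0.928, 1.57, 1.985]
force: [-0.2, 0.1, 0.7]
width: 0.0918
now [ 0.4637 -0.3655  0.0879] yaw -103.1 w 0.0918 t 19.55 | shift [ 0.508 -0.022  0.012] turn -0.0016 (0.3deg)  q6 0.93
734 ((463.1313171386719, -363.2005920410156), (11.836877822875977, 29.21503448486328), 77.16941833496094)
```

View pics/q_w.png

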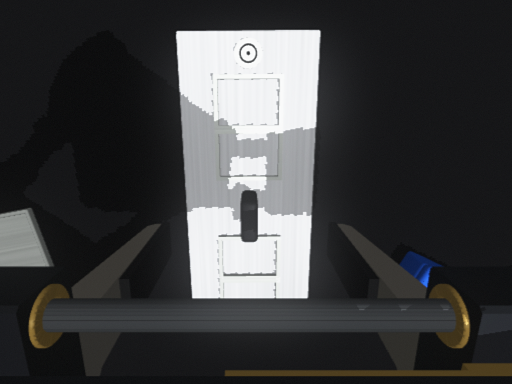

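```bash
python3 -m crank '0.1 -0.02 0.01 0 0.3;0.25 -0.02 0.01 0 0;0.4 -0.02 0.01 0 0;0.49 -0.02 0.01 0 0;0.5 -0.02 0.01 0 -0.3;0.5 -0.02 0.01 0 -1;0.5 -0.02 0.01 0 -1;0.5 -0.02 0.01 0 -1;0.5 -0.02 0.01 0 -1;0.5 -0.02 0.01 0 -1;0.5 -0.02 0.01 0 -1;0.5 -0.02 0.01 0 -1' 45; python3 -m crank '0 0 0 0 -1;0 0 0 0 -1;0 0 0 0 -1;0 0 0 0 -1'
python3 - <<'E'
from h import *
print(manip.observe()["force"]);go([.463,-.3627,.027],-102.8)
E
```

```text
time_s: 20.55
position: [0.462, -0.3628, 0.0261]
tool_rot: [2.276, 1.57, -1.096]
force: [-0.6, -1.3, -0.0]
width: 0.014
time_s: 20.88
position: [0.462, -0.363, 0.0261]
tool_rot: [2.039, 1.57, -1.333]
force: [-1.4, -1.1, 2.7]
width: 0.0117
[-1.44414317 -1.07562585  2.66539571]
now [ 0.462  -0.363   0.0261] yaw -103.2 w 0.0117 t 20.88 | shift [-0.008 -0.004 -0.008] turn -0.0023 (0.4deg)  q6 0.93
```

```bash
python3 -m crank '-0.05 0 0 0 -1;-0.15 0 0 0 -1;-0.3 0 0 0 -1;-0.5 0 0 0 -1;-0.7 0 0 -0.02 -1;-0.8 0 0 -0.05 -1;-0.9 0 0 -0.08 -1;-0.9 0 0 -0.12 -1;-0.9 0 0 -0.16 -1;-0.9 0 0 -0.2 -1;-0.9 0 0 -0.24 -1;-0.9 0 0 -0.24 -1'
python3 - <<'E'
from h import *
o=manip.observe();print(o["force"],o["moment"],s2w(-.02,-.19));go([*s2w(-.02,-.19),.13],-1.15)
c=cam("wrist","r_w")
E
```

```text
time_s: 21.88
position: [0.4617, -0.3621, 0.1341]
tool_rot: [-1.733, 1.57, 1.935]
force: [-0.0, -0.4, -2.1]
width: 0.0119
[-0.02026397 -0.43816996 -2.12372993] [-0.02553341  0.01820739 -0.01591539] [ 0.61760425 -0.05376203]
now [ 0.4617 -0.3621  0.1341] yaw -59.8 w 0.0119 t 21.88 | shift [ 0.036 -1.568 -2.414] turn -0.3260 (58.7deg)  q6 0.17
```

View pics/r_w.png

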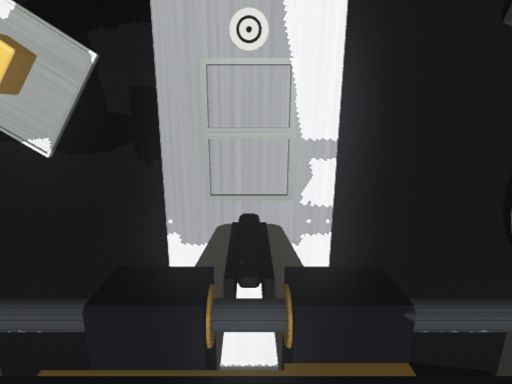

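```bash
python3 -m crank '0 -0.1 -0.15 -0.03 -1;0 -0.2 -0.3 -0.06 -1;0 -0.3 -0.5 -0.09 -1;0 -0.45 -0.7 -0.12 -1;0 -0.6 -0.9 -0.15 -1;0 -0.65 -1 -0.18 -1;0 -0.65 -1 -0.2 -1;0 -0.65 -1 -0.2 -1'
python3 - <<'E'
from h import *
go([*s2w(-.02,-.19),.13],-1.15)
E
```

```text
time_s: 22.6
position: [0.5272, -0.2339, 0.134]
tool_rot: [-2.134, 1.571, 2.159]
force: [0.4, 0.4, -2.3]
width: 0.0119
now [ 0.5272 -0.2339  0.134 ] yaw -24.0 w 0.0119 t 22.60 | shift [ 0.033  0.078 -1.678] turn -0.1270 (22.9deg)  q6 -0.21
```

```bash
python3 -m crank '0 0.02 -0.15 -0.03 -1;0 0.03 -0.3 -0.06 -1;0 0.05 -0.5 -0.09 -1;0 0.05 -0.7 -0.12 -1;0 0.05 -0.85 -0.127 -1;0 0.05 -0.95 -0.127 -1;0 0.05 -0.95 -0.127 -1;0 0.05 -0.95 -0.127 -1'
python3 - <<'E'
from h import *
go([*s2w(-.02,-.19),.13],-1.15)
E
```

```text
time_s: 23.27
position: [0.5786, -0.1338, 0.1338]
tool_rot: [-0.433, 1.57, -2.026]
force: [0.2, -1.3, -2.3]
width: 0.0117
now [ 0.5786 -0.1338  0.1338] yaw -1.3 w 0.0117 t 23.27 | shift [ 0.031  0.31  -0.674] turn -0.0007 (0.1deg)  q6 -0.41
```

```bash
python3 -m crank '0 0.1 -0.15 0 -1;0 0.2 -0.3 0 -1;0 0.3 -0.5 0 -1;0 0.31 -0.65 0 -1;0.1 0.31 -0.67 0 -1;0.3 0.31 -0.67 0 -1;0.5 0.31 -0.67 0 -1;0.55 0.31 -0.67 0 -1;0.55 0.31 -0.67 0 -1'
python3 - <<'E'
from h import *
go([*s2w(-.02,-.19),.043],-1.15)
cam("wrist","s_w");cam("scene","s_s")
E
```

```text
time_s: 24.02
position: [0.6149, -0.0546, 0.0647]
tool_rot: [-1.754, 1.564, 2.936]
force: [-0.1, 1.1, -3.8]
width: 0.0115
now [ 0.6149 -0.0546  0.0647] yaw -1.3 w 0.0115 t 24.02 | shift [ 0.181  0.024 -0.007] turn -0.0008 (0.1deg)  q6 -0.26
```

View pics/s_w.png

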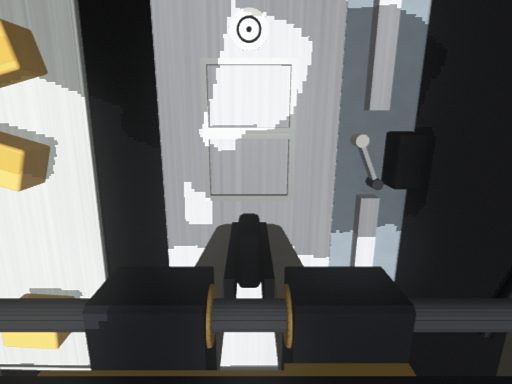

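View pics/s_s.png

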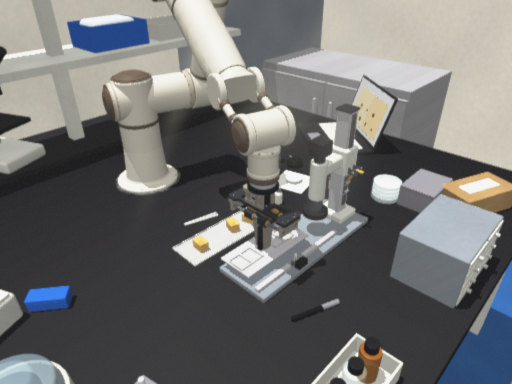

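```bash
python3 -m crank '0.05 0.02 0 0 -1;0.1 0.02 0 0 -1;0.14 0.02 0 0 -1;0.16 0.02 0 0 -1;0.175 0.02 0 0 -1;0.185 0.02 0 0 -1;0.185 0.02 0 0 -1;0.185 0.02 0 0 -1'
python3 - <<'E'
from h import *
print(manip.observe()["force"]);go([*s2w(-.02,-.19),.042],-1.15)
E
```

```text
time_s: 24.78
position: [0.62, -0.0538, 0.0457]
tool_rot: [1.396, 1.571, -0.195]
force: [0.1, -0.5, -3.3]
width: 0.0121
[ 0.07854724 -0.52936842 -3.31381082]
now [ 0.62   -0.0538  0.0457] yaw -1.2 w 0.0121 t 24.78 | shift [ 0.031 -0.02   0.   ] turn -0.0000 (0.0deg)  q6 -0.26
```

```bash
python3 -m crank '0.01 0 0 0 -1;0.02 0 0 0 -1;0.03 0 0 0 -1;0.03 0 0 0 -1;0.03 0 0 0 -1'
python3 - <<'E'
from h import *
print(manip.observe()["force"]);go([*s2w(-.02,-.19),.042],-1.15)
E
```

```text
time_s: 25.2
position: [0.6201, -0.0539, 0.0421]
tool_rot: [1.345, 1.57, -0.246]
force: [-0.1, -0.0, -2.7]
width: 0.0113
[-0.10735513 -0.03693274 -2.65943396]
now [ 0.6201 -0.0539  0.0421] yaw -1.2 w 0.0113 t 25.20 | shift [ 0.001 -0.021 -0.   ] turn -0.0001 (0.0deg)  q6 -0.26
```

```bash
python3 -m crank '0.01 0 0 0 -1;0.015 0 0 0 -1;0.02 0 0 0 -1;0.02 0 0 0 -1'
python3 - <<'E'
from h import *
print(manip.observe()["force"]);go([*s2w(-.02,-.19),.042],-1.15)
E
```

```text
time_s: 25.53
position: [0.6201, -0.0539, 0.0421]
tool_rot: [-1.26, 1.57, -2.851]
force: [-8.0, 0.8, 12.2]
width: 0.0115
[-7.99141074  0.81989237 12.15634463]
now [ 0.6201 -0.0539  0.0421] yaw -1.1 w 0.0115 t 25.53 | shift [ 0.001 -0.021 -0.   ] turn 0.0000 (-0.0deg)  q6 -0.26
```

```bash
python3 -m crank '-0.015 0 0 0 -1;-0.015 0.02 0 0 -1;-0.015 0.04 0 0 -1;-0.015 0.06 0 0 -1;-0.015 0.08 0 0 -1;-0.015 0.1 0 0 -1;-0.015 0.12 0 0 -1;-0.015 0.13 0 0 -1;-0.015 0.135 0 0 -1;-0.015 0.135 0 0 -1'
python3 - <<'E'
from h import *
print(manip.observe()["force"]);go([*s2w(0,-.19),.042],-1.15);cam("wrist","t_w")
E
```

```text
time_s: 26.37
position: [0.636, -0.0542, 0.0421]
tool_rot: [-1.507, 1.57, -3.098]
force: [-5.7, 0.6, 6.5]
width: 0.0117
[-5.67696813  0.59033937  6.50247452]
now [ 0.636  -0.0542  0.0421] yaw -1.1 w 0.0117 t 26.37 | shift [ 0.001  0.013 -0.   ] turn 0.0001 (-0.0deg)  q6 -0.25
```

View pics/t_w.png

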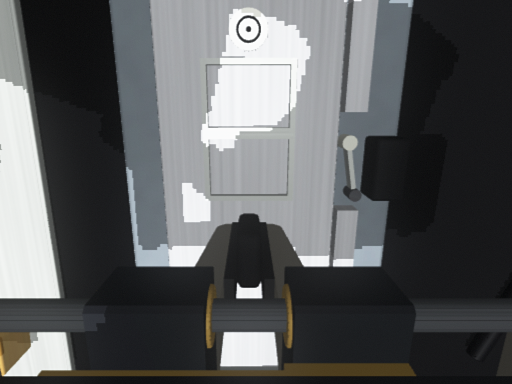

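```bash
python3 -m crank '0 0.01 0 0 -1;0 0.02 0 0 -1;0 0.03 0 0 -1;0 0.03 0 0 -1'
python3 - <<'E'
from h import *
print(manip.observe()["force"],manip.observe()["moment"]);go([*s2w(0,-.19),.042],-1.15)
E
python3 -m crank '0 0.01 0 0 -1;0 0.02 0 0 -1;0 0.02 0 0 -1;0 0.02 0 0 -1'
python3 - <<'E'
from h import *
print(manip.observe()["force"],manip.observe()["moment"]);go([*s2w(0,-.19),.042],-1.15);cam("wrist","u_w")
E
```

```text
time_s: 26.75
position: [0.6372, -0.054, 0.0423]
tool_rot: [-1.642, 1.563, 3.05]
force: [-15.6, 1.0, 15.8]
width: 0.0119
[-15.63738544   0.9759662   15.77374362] [ 0.11491653  2.2837056  -0.10053046]
now [ 0.6372 -0.054   0.0423] yaw -1.1 w 0.0119 t 26.75 | shift [0.002 0.003 0.001] turn 0.0000 (-0.0deg)  q6 -0.25
time_s: 27.08
position: [0.6373, -0.0539, 0.0424]
tool_rot: [-1.624, 1.557, 3.069]
force: [-26.2, 1.0, 22.7]
width: 0.0116
[-26.22594771   0.98447137  22.66408199] [ 0.06907774  3.76438886 -0.08994461]
now [ 0.6373 -0.0539  0.0424] yaw -1.1 w 0.0116 t 27.08 | shift [0.003 0.002 0.002] turn 0.0002 (-0.0deg)  q6 -0.25
```

View pics/u_w.png

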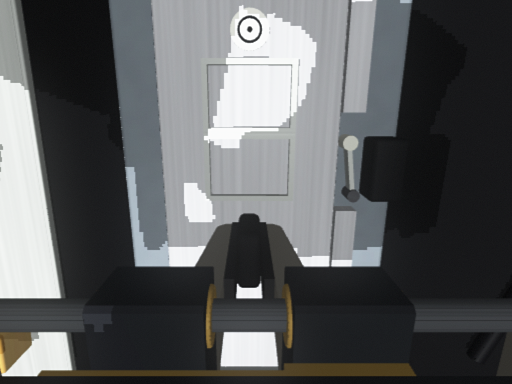

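Run:
```python
from h import *
c=load("u_w.npz");crop(c,290,390,0,270,2.9,"u_wc")
print((cloud(c)[80,325:375:2]*1000).round(0).astype(int).tolist())
print((cloud(c)[230,320:365:2]*1000).round(0).astype(int).tolist())
```

```text
[[680, 34, 23], [681, 34, 23], [683, 34, 23], [684, 34, 23], [685, 34, 23], [686, 34, 22], [687, 34, 22], [688, 34, 22], [689, 34, 22], [690, 34, 21], [690, 33, 27], [691, 33, 27], [692, 33, 25], [693, 33, 27], [694, 33, 26], [695, 33, 26], [696, 33, 26], [697, 33, 26], [698, 33, 28], [699, 33, 26], [701, 33, 26], [702, 33, 26], [706, 34, 16], [707, 34, 17], [708, 34, 16]]
[[681, -51, 23], [682, -51, 23], [683, -51, 23], [685, -51, 23], [686, -51, 23], [687, -52, 21], [688, -51, 22], [689, -50, 26], [690, -50, 27], [691, -50, 27], [692, -50, 26], [693, -50, 26], [695, -50, 26], [696, -50, 26], [697, -50, 26], [698, -50, 26], [699, -50, 26], [700, -50, 26], [705, -54, 16], [706, -54, 15], [707, -54, 16], [708, -54, 17], [710, -54, 16]]
```

View pics/u_wc.png

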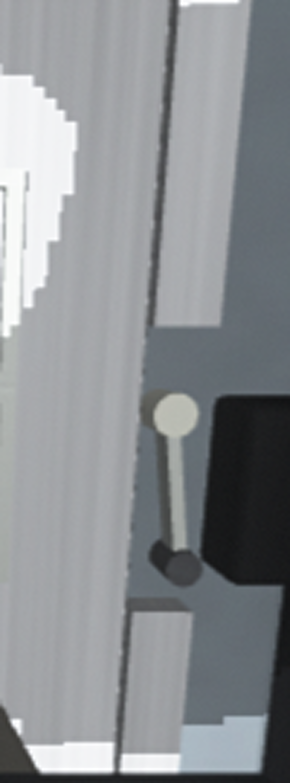

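```bash
python3 -m crank '-0.01 -0.02 0 0 -1;-0.02 -0.035 0 0 -1;-0.02 -0.035 0 0 -1;-0.02 -0.035 0 0 -0.7;-0.02 -0.035 0 0 -0.4;-0.02 -0.035 0 0 -0.2;-0.02 -0.035 0 0 -0.2;-0.02 -0.035 0 0 -0.2;-0.2 -0.035 0 0 -0.2;-0.5 -0.035 0 0 0;-0.9 -0.035 0 0 0;-1 -0.035 0 0 0'
python3 - <<'E'
from h import *
print(manip.observe()["force"],w2s([.6373,-.0539]));go([*s2w(0,-.19),.042],-1.15);c=cam("wrist","v_w");crop(c,0,512,0,384,1.5,"v_wc")
E
```

```text
time_s: 28.13
position: [0.6406, -0.0548, 0.1676]
tool_rot: [1.326, 1.562, -0.265]
force: [-0.1, -0.7, 1.0]
width: 0.0461
[-0.12201737 -0.69788916  0.95811096] [-0.00030543 -0.18974406]
now [ 0.6406 -0.0548  0.1676] yaw -1.2 w 0.0461 t 28.13 | shift [ 1.046 -0.034 -0.007] turn -0.0000 (0.0deg)  q6 -0.25
```

View pics/v_wc.png

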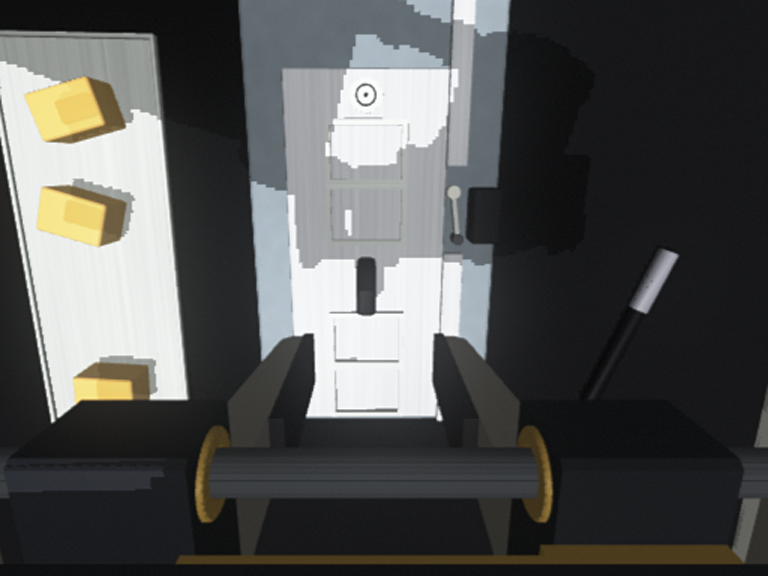

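Run:
```python
from h import *
c=load("v_w.npz")
m=ring(c,233,256,52,74);mk=ray(c,m[0],m[1],.022);print("mark",m,w2s(mk)*1000, "-> origin y",(w2s(mk)[1]-.113)*1000)
P=cloud(c);k=(P[...,2]>.052)&(P[...,2]<.066);k[:160]=0;k[220:]=0;k[:,:225]=0;k[:,260:]=0
r=cv2.minAreaRect((P[k][:,:2]*1000).astype(np.float32));print("grip",r,w2s(np.array(r[0])/1000)*1000)
for n,y in (("bay2",.042),("bay3",-.042),("bay4",-.08)): print(n,s2w(0,-.19+y).round(4))
blocks(c)
go([.455,-.1295,.12],-5)
```

```text
mark (np.float64(243.41379310344828), np.float64(62.689655172413794), np.int64(29)) [  0.80283651 -76.41659692] -> origin y -189.41659692311913
grip ((638.1467895507812, -53.05436325073242), (28.96510887145996, 11.694626808166504), 88.85285949707031) [   0.52427564 -188.88165351]
bay2 [ 0.6384 -0.0122]
bay3 [ 0.6368 -0.0962]
bay4 [ 0.636  -0.1341]
block px [50. 73.] ztop 0.0315 ctr [466.8  53.3] size [40.9 28.1] long yaw 13.7
block px [ 53. 143.] ztop 0.0315 ctr [458.7  -8.3] size [27.9 40.3] long yaw 161.7
block px [ 74. 255.] ztop 0.0312 ctr [ 458.4 -124.5] size [19.  41.4] long yaw 178.6
now [ 0.6423 -0.0552  0.1706] yaw -1.1 w 0.0458 t 28.18 | shift [ 0.403 -1.554  0.649] turn 0.0214 (-3.9deg)  q6 -0.25
```

```bash
python3 -m crank '0 -0.3 0.1 0 0.5;0 -0.6 0.3 0 0.5;0 -0.9 0.5 0.01 0.5;0 -1 0.65 0.02 0.5;0 -1 0.65 0.0214 0.5;0 -1 0.65 0.0214 0.5'; python3 -m crank '0 -0.3 0 0 0.5;0.2 -0.5 0 0 0.5;0.35 -0.5 0 0 0.5;0.35 -0.5 0 0 0.5;0.35 -0.5 0 0 0.5'
python3 - <<'E'
from h import *
c=cam("wrist","w_w");blocks(c)
go([.455,-.1295,.026],-5)
E
```

```text
time_s: 28.68
position: [0.5162, -0.1304, 0.1616]
tool_rot: [1.658, 1.57, -0.003]
force: [-0.3, 0.4, 0.7]
width: 0.0689
time_s: 29.1
position: [0.4571, -0.1238, 0.1192]
tool_rot: [-2.42, 1.57, 2.206]
force: [0.4, 0.3, 0.2]
width: 0.0688
block px [232.  52.] ztop 0.0318 ctr [456.4  -9.5] size [27.9 39.4] long yaw 161.5
block px [249. 207.] ztop 0.0316 ctr [ 456.  -130.5] size [27.6 38.6] long yaw 175.0
now [ 0.4582 -0.1244  0.1204] yaw -4.9 w 0.0687 t 29.15 | shift [ 0.787 -0.024  0.044] turn 0.0003 (-0.1deg)  q6 -0.43
```

View pics/w_w.png

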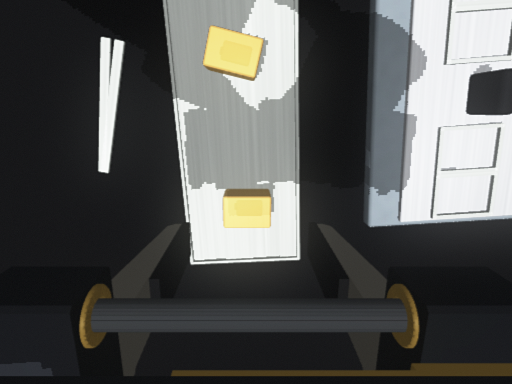

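```bash
python3 -m crank '0 -0.014 0.052 0 0.5;0.2 -0.014 0.052 0 0.5;0.4 -0.014 0.052 0 0.5;0.6 -0.014 0.052 0 0.4;0.75 -0.014 0.052 0 0.3;0.79 -0.014 0.052 0 0.2;0.79 -0.014 0.052 0 0;0.79 -0.014 0.052 0 -0.3;0.79 -0.014 0.052 0 -0.3;0.79 -0.014 0.052 0 -0.3;0.79 -0.014 0.052 0 -0.3;0.79 -0.014 0.052 0 -0.3' 20;  python3 - <<'E'
from h import *
print(manip.observe()["force"]);go([.456,-.1305,.026],-5)
E
```

```text
time_s: 30.15
position: [0.4559, -0.1314, 0.0263]
tool_rot: [1.122, 1.567, -0.536]
force: [-0.1, -0.2, 5.6]
width: 0.0397
[-0.14187783 -0.20394541  5.58413928]
now [ 0.4559 -0.1314  0.0263] yaw -5.0 w 0.0397 t 30.15 | shift [ 0.002  0.    -0.008] turn -0.0000 (0.0deg)  q6 -0.45
```

```bash
python3 -m crank '-0.1 0 0 0 -0.5;-0.3 0 0 0 -0.5;-0.6 0 0 0 -0.5;-0.85 0.1 0 0 -0.5;-0.9 0.4 0 -0.01 -0.5;-0.9 0.7 0 -0.02 -0.5;-0.9 1 0 -0.0214 -0.5;-0.9 1 0 -0.0214 -0.5;-0.9 1 0 -0.0214 -0.5';  python3 - <<'E'
from h import *
p=s2w(0,-.1892-.08);print(p);go([p[0],p[1]-.0008,.07],-1.15)
cam("wrist","x_w")
E
```

```text
time_s: 30.9
position: [0.5744, -0.1409, 0.1318]
tool_rot: [-1.924, 1.569, 2.769]
force: [-0.5, -0.3, -0.5]
width: 0.0398
[ 0.63601636 -0.13334616]
now [ 0.5744 -0.1409  0.1318] yaw -1.1 w 0.0398 t 30.90 | shift [ 0.514  0.513 -0.066] turn 0.0002 (-0.0deg)  q6 -0.43
```

View pics/x_w.png

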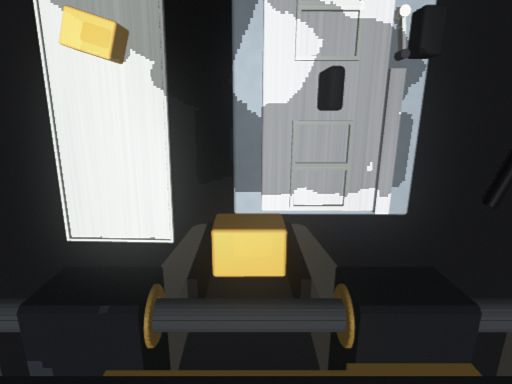

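```bash
python3 -m crank '0 0.2 -0.03 0 -0.5;0 0.45 -0.066 0 -0.5;0.1 0.51 -0.066 0 -0.5;0.3 0.51 -0.066 0 -0.5;0.45 0.51 -0.066 0 -0.5;0.5 0.51 -0.066 0 -0.5;0.5 0.51 -0.066 0 -0.5;0.5 0.51 -0.066 0 -0.5';  python3 - <<'E'
from h import *
p=s2w(0,-.1892-.08);c=cam("wrist","y_w");go([p[0],p[1]-.0008,.0455],-1.15)
P=cloud(c);t=manip.observe()["position"]
k=(abs(P[...,2]-t[2]-.005)<.006);k[:180]=0;k[290:]=0;k[:,:190]=0;k[:,310:]=0
r=cv2.minAreaRect((P[k][:,:2]*1000).astype(np.float32));print("held block",r,k.sum(), w2s(np.array(r[0])/1000)*1000)
crop(c,0,512,0,384,1.5,"y_wc")
E
```

```text
time_s: 31.62
position: [0.6348, -0.1345, 0.0735]
tool_rot: [1.151, 1.571, -0.441]
force: [-0.1, -0.3, -0.3]
width: 0.04
now [ 0.6356 -0.1347  0.0743] yaw -1.2 w 0.0400 t 31.67 | shift [ 0.24   0.003 -0.005] turn -0.0001 (0.0deg)  q6 -0.37
held block ((636.2799682617188, -134.53347778320312), (28.68599510192871, 63.321327209472656), 88.5609359741211) 4287 [   0.28730135 -270.3818067 ]
```

View pics/y_wc.png

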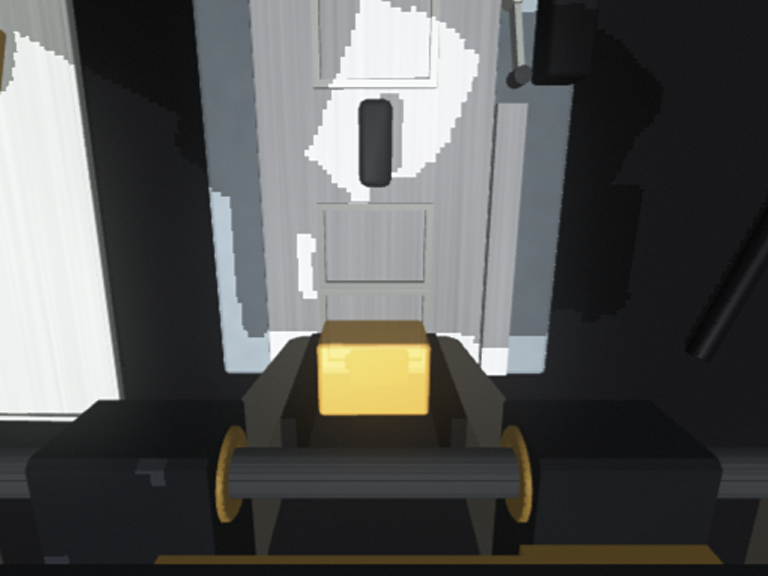

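```bash
python3 -m crank '0.06 0 -0.008 0 -0.5;0.12 0 -0.008 0 -0.5;0.18 0 -0.008 0 -0.5;0.22 0 -0.008 0 -0.5;0.24 0 -0.008 0 -0.5;0.24 0 -0.008 0 -0.5;0.24 0 -0.008 0 -0.5';  python3 - <<'E'
from h import *
p=s2w(0,-.1892-.08);print(manip.observe()["force"]);go([p[0],p[1]-.0008,.0455],-1.15)
E
```

```text
time_s: 32.25
position: [0.6349, -0.1333, 0.0448]
tool_rot: [-1.76, 1.569, 2.932]
force: [-5.5, 1.7, 9.2]
width: 0.0399
[-5.50230656  1.72227849  9.21997088]
now [ 0.6349 -0.1333  0.0448] yaw -1.1 w 0.0399 t 32.25 | shift [-0.006  0.009  0.007] turn 0.0000 (-0.0deg)  q6 -0.37
```

```bash
python3 -m crank '-0.01 0 0 0 -0.1;-0.02 0 0 0 0;-0.02 0 0 0 0.15;-0.02 0 0 0 0.15;-0.02 0 0 0 0.15;-0.15 0 0 0 0.15;-0.4 0 0 0 0.15;-0.7 0 0 0 0.15;-0.8 0 0 0 0.2;-0.8 0 0 0 0.2';  python3 - <<'E'
from h import *
c=cam("wrist","z_w");crop(c,100,400,100,300,2.6,"z_wc");blocks(c);go([.4565,-.009,.12],-18.4)
E
```

```text
time_s: 33.08
position: [0.6381, -0.1345, 0.1445]
tool_rot: [1.207, 1.562, -0.384]
force: [0.3, -0.1, -0.7]
width: 0.0556
block px [27. 50.] ztop 0.0315 ctr [462.5 -10.7] size [27.5 33. ] long yaw 162.6
block px [246. 195.] ztop 0.0506 ctr [ 636.3 -132.3] size [27.7 38.6] long yaw 178.7
now [ 0.6364 -0.1338  0.1413] yaw -1.2 w 0.0551 t 33.13 | shift [ 0.171 -1.521 -1.01 ] turn 0.0958 (-17.2deg)  q6 -0.37
```

View pics/z_wc.png

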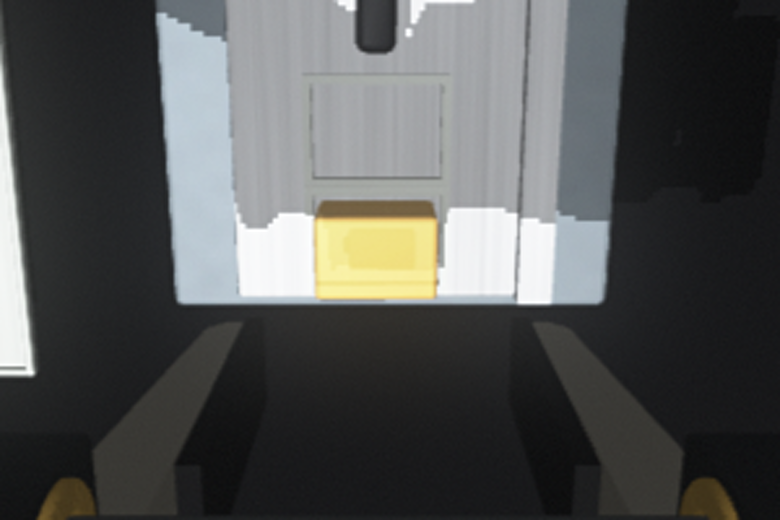

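```bash
python3 -m crank '0 -0.3 -0.2 0.03 0.5;0 -0.6 -0.5 0.06 0.5;0 -0.9 -0.8 0.09 0.5;0 -1 -0.95 0.0958 0.5;0 -1 -0.98 0.0958 0.5;0 -1 -0.98 0.0958 0.5'
python3 - <<'E'
from h import *
go([.4565,-.009,.12],-18.4)
E
```

```text
time_s: 33.63
position: [0.5148, -0.0113, 0.1369]
tool_rot: [-1.531, 1.565, 2.863]
force: [0.1, -0.7, 0.1]
width: 0.0688
now [ 0.5148 -0.0113  0.1369] yaw -18.2 w 0.0688 t 33.63 | shift [ 0.143 -0.467  0.134] turn 0.0009 (-0.2deg)  q6 0.06
```

```bash
python3 -m crank '0 -0.2 0.06 0 0.5;0.1 -0.46 0.13 0 0.5;0.3 -0.46 0.13 0 0.5;0.3 -0.46 0.13 0 0.5;0.3 -0.46 0.13 0 0.5'
python3 - <<'E'
from h import *
c=cam("wrist","aa_w");blocks(c)
go([.4565,-.009,.026],-18.4)
E
```

```text
time_s: 34.05
position: [0.46, -0.0114, 0.1027]
tool_rot: [-1.473, 1.568, 2.918]
force: [1.2, -0.7, 0.7]
width: 0.0688
block px [225. 125.] ztop 0.0318 ctr [464.6  53.6] size [39.2 27.5] long yaw 13.4
block px [244. 200.] ztop 0.0315 ctr [457.   -7.8] size [27.9 38.9] long yaw 161.6
block px [502. 268.] ztop 0.0411 ctr [ 632.9 -119.4] size [10.6  7.2] long yaw 3.4
now [ 0.4614 -0.0116  0.1039] yaw -18.4 w 0.0689 t 34.10 | shift [ 0.649 -0.045 -0.008] turn -0.0002 (0.0deg)  q6 0.03
```

View pics/aa_w.png

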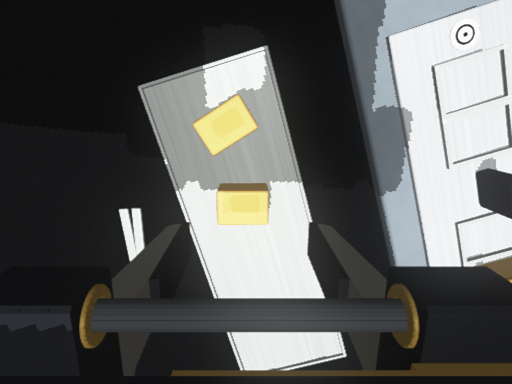

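```bash
python3 -m crank '0 -0.043 -0.015 0 0.5;0.2 -0.043 -0.015 0 0.5;0.4 -0.043 -0.015 0 0.4;0.6 -0.043 -0.015 0 0.3;0.65 -0.043 -0.015 0 0.2;0.65 -0.043 -0.015 0 0;0.65 -0.043 -0.015 0 -0.3;0.65 -0.043 -0.015 0 -0.3;0.65 -0.043 -0.015 0 -0.3;0.65 -0.043 -0.015 0 -0.3;0.65 -0.043 -0.015 0 -0.3' 20;  python3 - <<'E'
from h import *
print(manip.observe()["force"]);go([.457,-.008,.026],-18.4)
E
```

```text
time_s: 35.02
position: [0.4576, -0.0078, 0.0274]
tool_rot: [1.617, 1.568, -0.275]
force: [-0.7, 0.8, 5.8]
width: 0.0393
[-0.72158551  0.75198391  5.80335633]
now [ 0.4576 -0.0078  0.0274] yaw -18.4 w 0.0393 t 35.02 | shift [ 0.011 -0.004  0.003] turn -0.0000 (0.0deg)  q6 0.04
```

```bash
python3 -m crank '-0.1 0 0 0 -0.5;-0.3 0 0 0 -0.5;-0.6 0 0 0 -0.5;-0.85 0.1 0 -0.02 -0.5;-0.9 0.4 0.1 -0.05 -0.5;-0.9 0.7 0.2 -0.08 -0.5;-0.9 1 0.3 -0.0958 -0.5;-0.9 1 0.3 -0.0958 -0.5;-0.9 1 0.3 -0.0958 -0.5';  python3 - <<'E'
from h import *
p=s2w(0,-.1892-.042);print(p);go([p[0],p[1],.075],-1.15)
E
```

```text
time_s: 35.77
position: [0.5591, -0.0804, 0.1333]
tool_rot: [-1.982, 1.57, 2.709]
force: [0.0, 0.5, -0.7]
width: 0.0399
[ 0.63677631 -0.09535376]
now [ 0.5591 -0.0804  0.1333] yaw -1.3 w 0.0399 t 35.77 | shift [0.486 0.65  0.11 ] turn -0.0006 (0.1deg)  q6 -0.33
```

```bash
python3 -m crank '0 0.25 0.05 0 -0.5;0 0.55 0.11 0 -0.5;0.1 0.65 0.11 0 -0.5;0.3 0.65 0.11 0 -0.5;0.45 0.65 0.11 0 -0.5;0.48 0.65 0.11 0 -0.5;0.48 0.65 0.11 0 -0.5;0.48 0.65 0.11 0 -0.5';  python3 - <<'E'
from h import *
p=s2w(0,-.1892-.042);c=cam("wrist","ab_w");go([p[0],p[1],.0465],-1.15)
P=cloud(c);t=manip.observe()["position"]
k=(abs(P[...,2]-t[2]-.004)<.005);k[:180]=0;k[290:]=0;k[:,:190]=0;k[:,310:]=0
hsv=cv2.cvtColor(c["color"],cv2.COLOR_RGB2HSV);k&=(hsv[...,1]>110)
r=cv2.minAreaRect((P[k][:,:2]*1000).astype(np.float32));print("held block",r,k.sum(), w2s(np.array(r[0])/1000)*1000)
crop(c,0,512,0,384,1.5,"ab_wc")
E
```

```text
time_s: 36.43
position: [0.6362, -0.0938, 0.0772]
tool_rot: [1.428, 1.57, -0.163]
force: [-0.9, -0.1, -0.5]
width: 0.0398
now [ 0.6368 -0.0941  0.0779] yaw -1.2 w 0.0395 t 36.48 | shift [ 0.262 -0.     0.01 ] turn -0.0000 (0.0deg)  q6 -0.31
held block ((637.1446533203125, -95.05045318603516), (28.262054443359375, 40.079742431640625), 88.43950653076172) 3166 [   0.36220563 -230.88938589]
```

View pics/ab_wc.png

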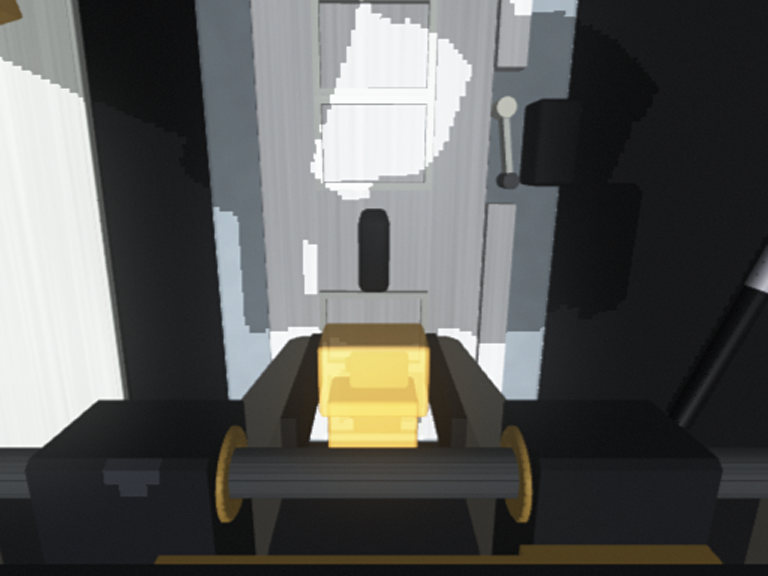

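```bash
python3 -m crank '0.06 0 0.004 0 -0.5;0.12 0 0.004 0 -0.5;0.18 0 0.004 0 -0.5;0.23 0 0.004 0 -0.5;0.255 0 0.004 0 -0.5;0.265 0 0.004 0 -0.5;0.265 0 0.004 0 -0.5;0.265 0 0.004 0 -0.5';  python3 - <<'E'
from h import *
p=s2w(0,-.1892-.042);print(manip.observe()["force"]);go([p[0],p[1],.0465],-1.15)
E
```

```text
time_s: 37.15
position: [0.6358, -0.0946, 0.0461]
tool_rot: [-1.695, 1.569, 2.998]
force: [-9.0, 1.3, 14.4]
width: 0.04
[-8.99777923  1.28132287 14.38590444]
now [ 0.6358 -0.0946  0.0461] yaw -1.1 w 0.0400 t 37.15 | shift [-0.003  0.008  0.006] turn 0.0000 (-0.0deg)  q6 -0.31
```

```bash
python3 -m crank '-0.015 0 0 0 -0.1;-0.025 0 0 0 0;-0.025 0 0 0 0.15;-0.025 0 0 0 0.15;-0.025 0 0 0 0.15;-0.15 0 0 0 0.15;-0.4 0 0 0 0.15;-0.7 0 0 0 0.15;-0.8 0 0 0 0.2;-0.8 0 0 0 0.2';  python3 - <<'E'
from h import *
c=cam("wrist","ac_w");crop(c,100,400,0,300,2,"ac_wc");blocks(c);go([.4647,.0535,.12],13.4)
E
```

```text
time_s: 37.98
position: [0.6391, -0.0957, 0.1449]
tool_rot: [1.263, 1.562, -0.328]
force: [0.4, 0.0, -0.2]
width: 0.0551
block px [29. 20.] ztop 0.0315 ctr [469.2  48.6] size [26.4 38.9] long yaw 179.0
block px [246. 197.] ztop 0.0506 ctr [637.1 -95.3] size [27.8 38.7] long yaw 178.6
block px [244. 238.] ztop 0.0505 ctr [ 636.2 -132.2] size [28.  38.5] long yaw 178.6
now [ 0.6374 -0.0951  0.1418] yaw -1.2 w 0.0550 t 38.03 | shift [ 0.175 -1.464 -1.209] turn -0.0809 (14.6deg)  q6 -0.32
```

View pics/ac_wc.png

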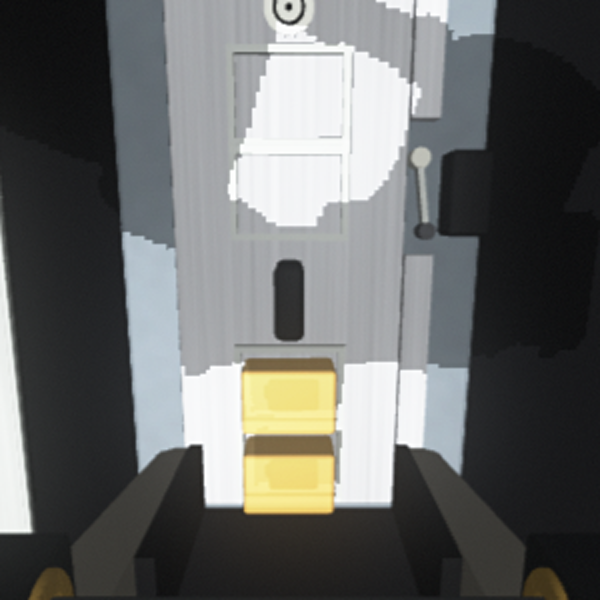

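```bash
python3 -m crank '0 -0.3 -0.2 -0.03 0.5;0 -0.6 -0.5 -0.06 0.5;0 -0.9 -0.8 -0.08 0.5;0 -1 -0.95 -0.08 0.5;0 -1 -0.98 -0.08 0.5;0 -1 -0.98 -0.08 0.5'
python3 - <<'E'
from h import *
c=cam("wrist","ad_w");blocks(c)
go([.4647,.0535,.12],13.4)
E
```

```text
time_s: 38.53
position: [0.5159, 0.0272, 0.1376]
tool_rot: [-1.998, 1.566, 2.948]
force: [1.1, -0.3, -0.1]
width: 0.0692
block px [202. 150.] ztop 0.0316 ctr [465.3  54.4] size [38.2 26.9] long yaw 13.4
now [0.5175 0.0258 0.1385] yaw 13.3 w 0.0692 t 38.58 | shift [ 0.155 -0.375 -0.326] turn -0.0005 (0.1deg)  q6 -0.42
```

View pics/ad_w.png

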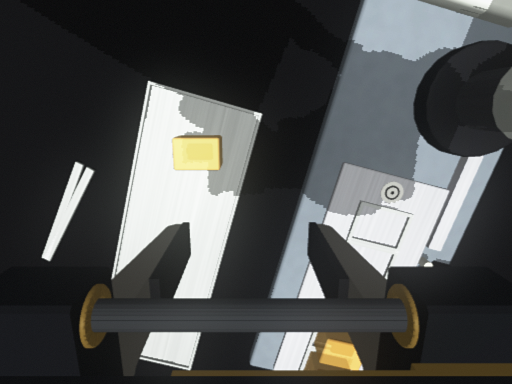

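```bash
python3 -m crank '0 -0.2 -0.15 0 0.5;0.1 -0.37 -0.32 0 0.5;0.3 -0.37 -0.32 0 0.5;0.3 -0.37 -0.32 0 0.5;0.3 -0.37 -0.32 0 0.5;0.3 -0.37 -0.32 0 0.5'
python3 - <<'E'
from h import *
c=cam("wrist","ae_w");blocks(c)
go([.4647,.0537,.026],13.4)
E
```

```text
time_s: 39.08
position: [0.4682, 0.0515, 0.1051]
tool_rot: [1.017, 1.57, -0.324]
force: [1.4, -0.7, 0.6]
width: 0.069
block px [245. 198.] ztop 0.0317 ctr [464.2  54.7] size [39.1 27.7] long yaw 15.0
now [0.4685 0.0515 0.1055] yaw 13.2 w 0.0691 t 39.13 | shift [ 0.662 -0.028 -0.025] turn -0.0012 (0.2deg)  q6 -0.38
```

```bash
python3 -m crank '0 -0.03 -0.03 -0.003 0.5;0.2 -0.03 -0.03 -0.003 0.5;0.4 -0.03 -0.03 -0.003 0.4;0.6 -0.03 -0.03 -0.003 0.3;0.66 -0.03 -0.03 -0.003 0.2;0.66 -0.03 -0.03 -0.003 0;0.66 -0.03 -0.03 -0.003 -0.3;0.66 -0.03 -0.03 -0.003 -0.3;0.66 -0.03 -0.03 -0.003 -0.3;0.66 -0.03 -0.03 -0.003 -0.3;0.66 -0.03 -0.03 -0.003 -0.3' 20;  python3 - <<'E'
from h import *
print(manip.observe()["force"]);go([.4645,.054,.026],13.4)
E
```

```text
time_s: 40.05
position: [0.4637, 0.055, 0.0267]
tool_rot: [1.183, 1.568, -0.147]
force: [-0.8, -0.0, 6.8]
width: 0.0396
[-8.17067840e-01 -1.90694587e-03  6.79367669e+00]
now [0.4637 0.055  0.0267] yaw 13.8 w 0.0396 t 40.05 | shift [0.005 0.005 0.01 ] turn 0.0022 (-0.4deg)  q6 -0.38
```

```bash
python3 -m crank '-0.1 0 0 0 -0.5;-0.3 0 0 0 -0.5;-0.6 0 0 0 -0.5;-0.85 0.1 0 0.02 -0.5;-0.9 0.4 0.3 0.05 -0.5;-0.9 0.7 0.6 0.08 -0.5;-0.9 0.9 0.9 0.083 -0.5;-0.9 0.9 0.9 0.083 -0.5;-0.9 0.9 0.9 0.083 -0.5';  python3 - <<'E'
from h import *
p=s2w(0,-.1892+.042);print(p);go([p[0],p[1],.075],-1.15)
E
```

```text
time_s: 40.8
position: [0.5959, -0.0271, 0.1338]
tool_rot: [1.147, 1.568, -0.447]
force: [0.5, -0.4, 0.4]
width: 0.0399
[ 0.6384562  -0.01137056]
now [ 0.5959 -0.0271  0.1338] yaw -1.3 w 0.0399 t 40.80 | shift [ 0.491  0.35  -0.14 ] turn -0.0010 (0.2deg)  q6 -0.22
```

```bash
python3 -m crank '0 0.15 -0.07 0 -0.5;0 0.34 -0.13 0 -0.5;0.1 0.34 -0.13 0 -0.5;0.3 0.34 -0.13 0 -0.5;0.45 0.34 -0.13 0 -0.5;0.48 0.34 -0.13 0 -0.5;0.48 0.34 -0.13 0 -0.5;0.48 0.34 -0.13 0 -0.5';  python3 - <<'E'
from h import *
p=s2w(0,-.1892+.042);c=cam("wrist","af_w");go([p[0],p[1],.0457],-1.15)
P=cloud(c);t=manip.observe()["position"]
k=(abs(P[...,2]-t[2]-.004)<.005);k[:180]=0;k[290:]=0;k[:,:190]=0;k[:,310:]=0
hsv=cv2.cvtColor(c["color"],cv2.COLOR_RGB2HSV);k&=(hsv[...,1]>110)
r=cv2.minAreaRect((P[k][:,:2]*1000).astype(np.float32));print("held block",r,k.sum(), w2s(np.array(r[0])/1000)*1000)
crop(c,0,512,0,384,1.5,"af_wc")
m=ring(c,220,280,60,140);print(m)
E
```

```text
time_s: 41.47
position: [0.6338, -0.009, 0.0762]
tool_rot: [1.522, 1.571, -0.069]
force: [0.1, -0.6, -0.4]
width: 0.0397
now [ 0.6345 -0.0092  0.077 ] yaw -1.2 w 0.0397 t 41.52 | shift [0.261 0.033 0.017] turn -0.0000 (0.0deg)  q6 -0.18
held block ((634.851806640625, -9.857183456420898), (28.665924072265625, 40.06111145019531), 88.47233581542969) 2222 [  -3.6339343  -145.75900813]
(np.float64(234.95081967213116), np.float64(88.34426229508196), np.int64(244))
```

View pics/af_wc.png

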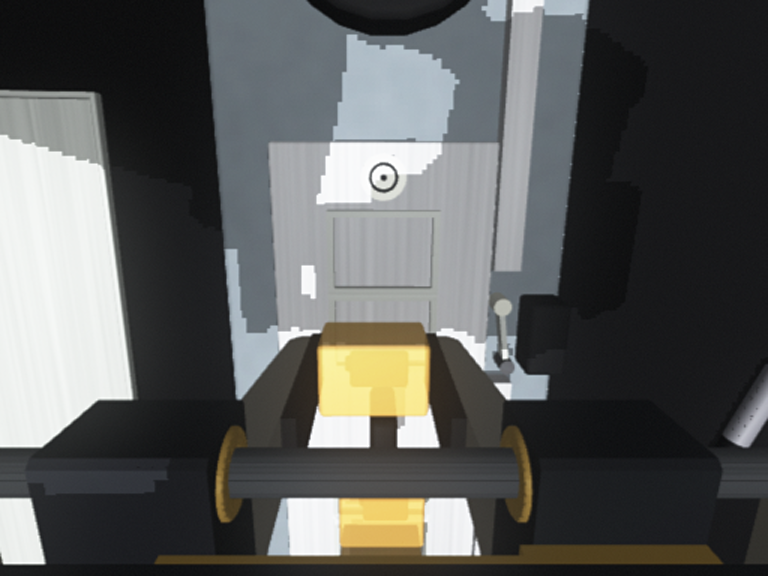

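```bash
python3 -m crank '0 0.03 0.012 0 -0.5;0.06 0.03 0.012 0 -0.5;0.12 0.03 0.012 0 -0.5;0.18 0.03 0.012 0 -0.5;0.23 0.03 0.012 0 -0.5;0.25 0.03 0.012 0 -0.5;0.262 0.03 0.012 0 -0.5;0.262 0.03 0.012 0 -0.5;0.262 0.03 0.012 0 -0.5';  python3 - <<'E'
from h import *
p=s2w(0,-.1892+.042);print(manip.observe()["force"]);go([p[0],p[1],.0457],-1.15)
E
```

```text
time_s: 42.27
position: [0.637, -0.0106, 0.0454]
tool_rot: [-1.586, 1.568, 3.106]
force: [-6.8, 0.8, 12.4]
width: 0.0399
[-6.7797322   0.77967109 12.43213628]
now [ 0.637  -0.0106  0.0454] yaw -1.1 w 0.0399 t 42.27 | shift [-0.002  0.012  0.006] turn 0.0001 (-0.0deg)  q6 -0.19
```

```bash
python3 -m crank '-0.015 0 0 0 -0.1;-0.025 0 0 0 0;-0.025 0 0 0 0.15;-0.025 0 0 0 0.15;-0.025 0 0 0 0.15;-0.15 0 0 0 0.15;-0.4 0 0 0 0.15;-0.7 0 0 0 0.15;-0.8 0 0.2 0 0;-0.8 0 0.35 0 0;-0.8 0 0.35 0 0;-0.8 0 0.35 0 0';  python3 - <<'E'
from h import *
c=cam("wrist","ag_w");crop(c,100,400,0,300,2,"ag_wc");blocks(c);go([*s2w(0,-.1892),.09],-1.15)
P=cloud(c)
m=ring(c,240,250,60,140)
E
```

```text
time_s: 43.27
position: [0.6366, -0.0532, 0.1399]
tool_rot: [-2.417, 1.57, 2.273]
force: [0.8, -0.5, -0.7]
width: 0.0463
block px [249. 150.] ztop 0.0508 ctr [638.2 -11.2] size [26.6 39.2] long yaw 178.7
block px [249. 262.] ztop 0.0505 ctr [ 636.7 -110.9] size [60.2 39.1] long yaw 88.7
now [ 0.6363 -0.0524  0.1393] yaw -1.2 w 0.0460 t 43.32 | shift [0.411 0.012 0.008] turn -0.0003 (0.0deg)  q6 -0.25
```

View pics/ag_wc.png

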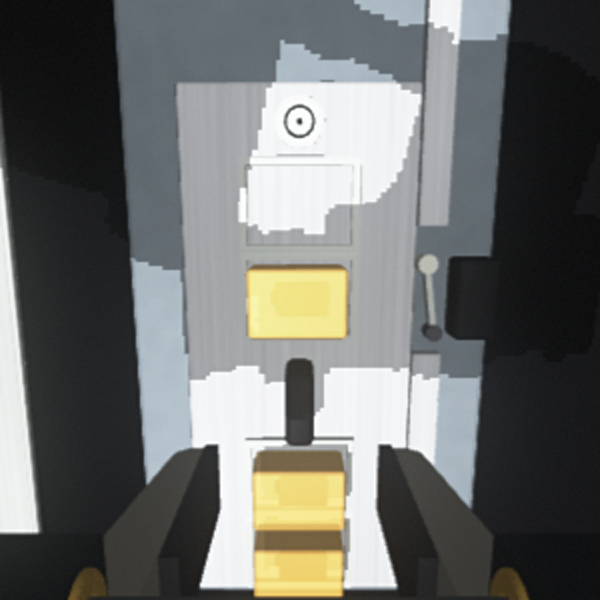

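```bash
python3 - <<'E'
from h import *
c=load("ag_w.npz")
m=ring(c,240,260,50,71);mk=ray(c,m[0],m[1],.022);print(m,w2s(mk)*1000)
E
python3 -m crank '0.2 0.012 0.008 0 0;0.4 0.012 0.008 0 0;0.6 0.012 0.008 0 0;0.75 0.012 0.008 0 0;0.8 0.012 0.008 0 0;0.81 0.012 0.008 0 -0.3;0.81 0.012 0.008 0 -0.6;0.81 0.012 0.008 0 -1;0.81 0.012 0.008 0 -1;0.81 0.012 0.008 0 -1;0.81 0.012 0.008 0 -1;0.81 0.012 0.008 0 -1' 45;  python3 - <<'E'
from h import *
print(manip.observe()["force"]);go([*s2w(0,-.1892),.0425],-1.15)
E
```

```text
(np.float64(249.63636363636363), np.float64(60.59090909090909), np.int64(44)) [  1.17503003 -76.75375992]
time_s: 44.32
position: [0.6371, -0.0538, 0.0442]
tool_rot: [-1.523, 1.568, -3.114]
force: [-8.4, 0.5, 7.1]
width: 0.0117
[-8.39115433  0.52566245  7.06983419]
now [ 0.6371 -0.0538  0.0442] yaw -1.2 w 0.0117 t 44.32 | shift [ 0.014  0.004 -0.004] turn -0.0000 (0.0deg)  q6 -0.25
```

Run:
```python
from h import *
# stage end edge (stand y=-300) and front edge (x=-75) as seen by wrist in several images
def endedge(f,us,v0,v1):
    c=load(f+".npz");g=cv2.cvtColor(c["color"],cv2.COLOR_RGB2GRAY).astype(float);o=[]
    for u in us:
        d=np.abs(np.diff(g[v0:v1,u]));i=d[1:-1].argmax()+1;a,b,e=d[i-1:i+2];v=v0+i+.5+(a-e)/(2*(a-2*b+e)-1e-9)
        o.append(w2s(ray(c,u,v,.016))*1000)
    o=np.array(o);print(f,np.median(o,0).round(1),o[:,1].round(1))
endedge("z_w",range(172,188,2),205,225)
endedge("x_w",range(238,262,3),200,225)
endedge("y_w",range(152,176,3),235,262)
# mark of carrier via ring, plate end, and fence ends seen in ag
c=load("ag_w.npz");g=cv2.cvtColor(c["color"],cv2.COLOR_RGB2GRAY).astype(int)
print("fence gap edges: px col 316", g[95:125,316])
print(g[165:190,309])
# front/right stage edges in ag at row
for v in (20,80,150,220):
    r=g[v];d=np.abs(np.diff(r[90:200]));u=90+d.argmax()+.5;print(v,u,(w2s(ray(c,u,v,.016))*1000).round(1))
```

```text
z_w [ -62.6 -296.1] [-296.1 -296.1 -296.1 -296.1 -296.1 -296.1 -296.1 -296.1]
x_w [ -60.5 -295.7] [-295.8 -295.8 -295.7 -295.7 -295.7 -295.7 -295.7 -295.7]
y_w [ -64.  -296.2] [-296.  -296.3 -296.2 -296.2 -296.2 -296.2 -296.3 -296.2]
fence gap edges: px col 316 [173 171 170 171 171 170 170 169 169 168 170 170 169 169 170 171 170 156
 114 107 108 106 107 107 108 108 107 107 108 107]
[109 110 110 110 109 109 108 109 111 110  92  93 139 159 161 161 161 161
 160 160 158 172 241 244 242]
20 157.5 [-73.3 -45.2]
80 94.5 [-130.1  -90.9]
150 166.5 [ -73.3 -150.1]
220 114.5 [-127.2 -216.2]
```

Run:
```python
from h import *
def prof(f,u,v0,v1):
    c=load(f+".npz");g=cv2.cvtColor(c["color"],cv2.COLOR_RGB2GRAY).astype(float);return c,g[v0:v1,u]
for f,us,v0,v1 in (("z_w",(193,200,205,285,292),206,222),("x_w",(275,285,360,370),202,222),("y_w",(180,182,322,325),238,256)):
    for u in us:
        c,p=prof(f,u,v0,v1);print(f,u,p.astype(int))
c=load("z_w.npz");crop(c,170,340,195,225,4.5,"zz")
c=load("x_w.npz");crop(c,225,420,195,225,4,"zx")
```

```text
z_w 193 [249 249 249 249 249 248 249 240 205 194 167  72  44  45  46  44]
z_w 200 [248 248 248 249 249 249 249 242 205 191 166  72  45  48  46  47]
z_w 205 [247 247 247 247 247 247 247 238 204 192 167  74  47  48  49  47]
z_w 285 [237 237 237 237 237 237 239 209 190 186 165  72  46  49  49  48]
z_w 292 [242 242 243 243 243 244 246 217 192 188 165  72  47  46  47  48]
x_w 275 [243 244 243 243 243 243 244 244 224 195 188 135  85  77  77  77  79  80
  80  80]
x_w 285 [243 243 243 243 243 243 243 244 223 195 189 165  74  48  49  48  49  49
  49  48]
x_w 360 [232 232 232 232 233 234 234 236 225 190 183 167  90  45  42  43  42  42
  41  42]
x_w 370 [239 240 240 240 239 240 240 242 217 182 178 163  88  45  41  42  41  40
  40  39]
y_w 180 [233 227 215 147  93  67  65  64  64  66  65  64  65  63  65  64  64  63]
y_w 182 [222 150  94  68  66  67  65  64  65  64  65  64  64  63  65  64  64  65]
y_w 322 [244 244 244 244 244 244 244 246 239 171  89  63  65  66  66  65  66  65]
y_w 325 [245 245 244 244 244 244 244 244 244 245 247 247 114  52  62  65  66  65]
```

View pics/zz.png

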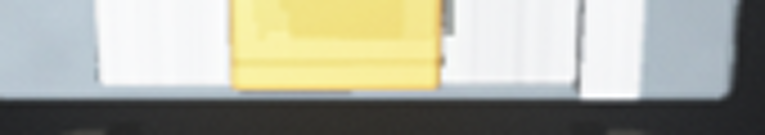

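View pics/zx.png

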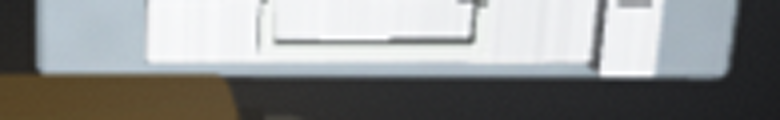

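Run:
```python
from h import *
for f,u,vc,vs in (("z_w",200,213.6,216.5),("z_w",288,213.0,216.5),("x_w",285,210.2,213.6),("x_w",365,210.2,213.7)):
    c=load(f+".npz")
    a=w2s(ray(c,u,vc,.022))*1000;b=w2s(ray(c,u,vs,.016))*1000
    print(f,"carrier end",a.round(1),"stage end",b.round(1),"diff",(a-b)[1].round(1),"-> origin y",(-300+(a-b)[1]+102).round(1), "cam z",c["position"])
```

```text
z_w carrier end [ -41.4 -291.2] stage end [ -42.5 -296.2] diff 5.0 -> origin y -193.0 cam z [ 0.63943858 -0.06120692  0.30063508]
z_w carrier end [  41.2 -290.9] stage end [  42.2 -296.5] diff 5.6 -> origin y -192.4 cam z [ 0.63943858 -0.06120692  0.30063508]
x_w carrier end [ -27.9 -291.1] stage end [ -27.1 -296.3] diff 5.2 -> origin y -192.8 cam z [ 0.57718055 -0.06819296  0.28825118]
x_w carrier end [  43.6 -291.1] stage end [  46.2 -296.4] diff 5.3 -> origin y -192.7 cam z [ 0.57718055 -0.06819296  0.28825118]
```

Run:
```python
from h import *
c=cam("top","ah_t");s=cam("scene","ah_s")
crop(c,170,320,120,210,5,"ah_tc");crop(s,210,370,170,300,4.8,"ah_sc")
print(proj(c,[*s2w(0,-.0765),.022]),proj(s,[*s2w(0,-.0765),.022]))
```

```text
[225.91484371 161.46091398] [296.48308856 239.24170707]
```

View pics/ah_tc.png

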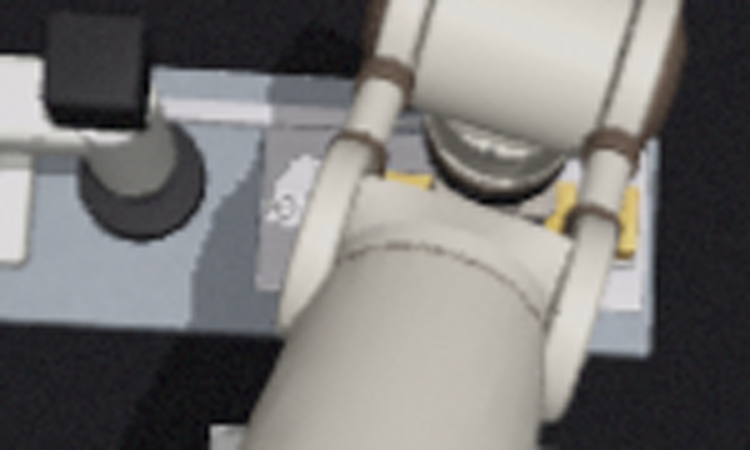

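View pics/ah_sc.png

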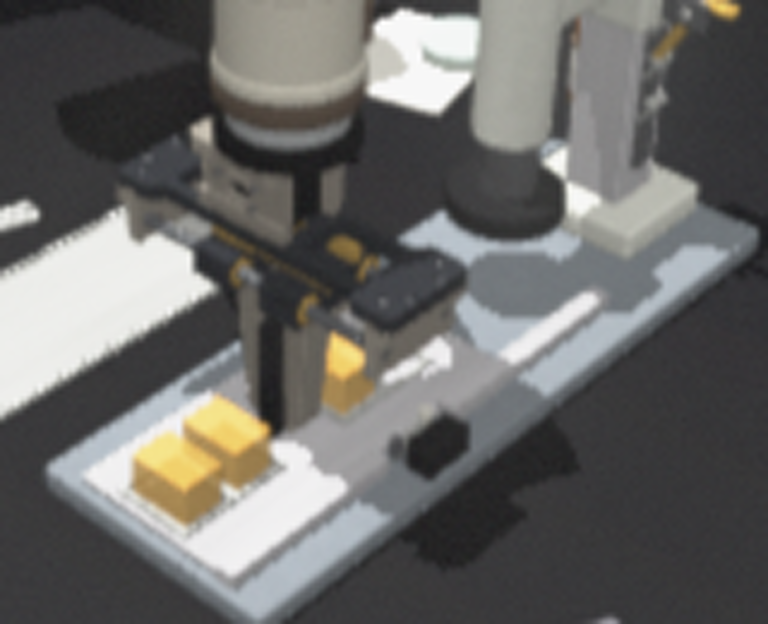

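Run:
```python
from h import *
c=load("ah_t.npz");P=cloud(c);g=cv2.cvtColor(c["color"],cv2.COLOR_RGB2GRAY)
k=np.zeros(g.shape,bool);k[140:172,182:214]=1
k&=(g<95)&(P[...,2]>.06)&(P[...,2]<.12)
print(k.sum(),np.percentile(P[k][:,2],[10,50,90]))
v,u=np.where(k);e=cv2.minEnclosingCircle(np.stack([u,v],1).astype(np.float32));print(e)
zt=np.median(P[k][:,2])
# fit circle to lower contour only
pts=[]
for uu in range(187,212,2):
    vv=np.where(k[:,uu])[0]
    if len(vv): pts.append(w2s(ray(c,uu,vv.max()+.5,.07))*1000)
pts=np.array(pts)
from scipy.optimize import least_squares
f=least_squares(lambda p:np.hypot(pts[:,0]-p[0],pts[:,1]-p[1])-36,[0,0],loss='soft_l1');print("center stand mm (z=.07)",f.x,f.fun.round(1))
for z in (.075,.08):
  q=np.array([w2s(ray(c,*proj(c,[*s2w(*(p/1000)),.07]),z))*1000 for p in pts])
  f=least_squares(lambda p:np.hypot(q[:,0]-p[0],q[:,1]-p[1])-36,[0,0],loss='soft_l1');print(z,f.x,np.abs(f.fun).mean())
```

```text
276 [0.08356207 0.08697366 0.0908524 ]
((197.6199951171875, 155.5), 12.865345001220703)
center stand mm (z=.07) [2.16965375 0.9898818 ] [ 0.   0.9 -0.3 -0.5  0.5 -0.4 -0.3  0.6 -0.4 -0.3  1.  -0.1]
0.075 [1.13074767 0.3861945 ] 0.437760261323253
0.08 [ 0.09154475 -0.21801791] 0.44117008951012576
```

```bash
python3 -m crank '0 0 -0.01 0 -1;0 0 -0.03 0 -1;0 0 -0.06 0 -1;0 0 -0.1 0 -1;0 0 -0.15 0 -1;0 0 -0.2 0 -1;0 0 -0.25 0 -1;0 0 -0.29 0 -1;0 0 -0.32 0 -1;0 0 -0.34 0 -1;0 0 -0.34 0 -1'
python3 - <<'E'
from h import *
o=manip.observe();print(o["force"],w2s(o["position"])*1000,o["position"][2],o["width"]);s=cam("scene","ai_s");crop(s,210,370,170,300,4.8,"ai_sc")
E
```

```text
time_s: 45.33
position: [0.6379, -0.0152, 0.0442]
tool_rot: [-0.647, 1.566, -2.238]
force: [-8.6, -7.6, 6.0]
width: 0.0117
[-8.64948911 -7.60982908  6.04379742] [  -0.438019   -151.05961286] 0.04416001139410865 0.011729164531044983
```

View pics/ai_sc.png

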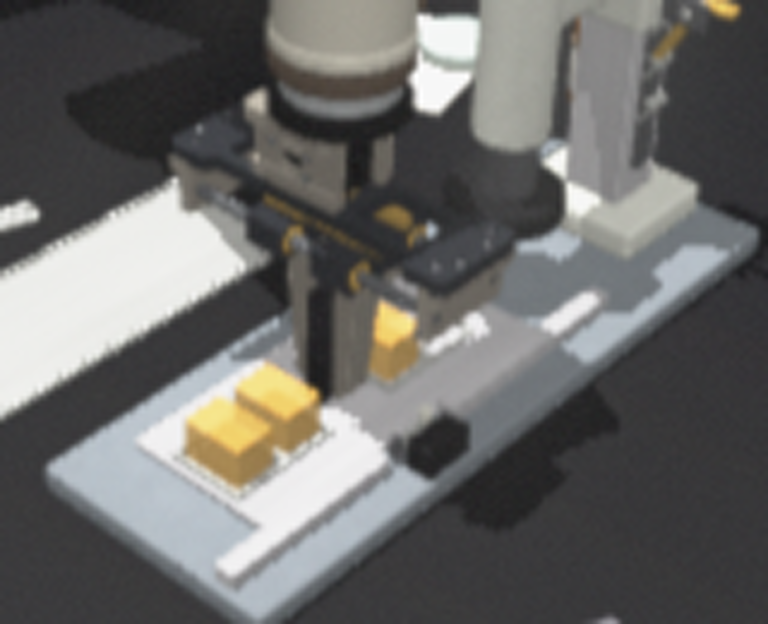

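```bash
python3 -m crank '0 0 -0.01 0 -1;0 0 -0.03 0 -1;0 0 -0.06 0 -1;0 0 -0.1 0 -1;0 0 -0.15 0 -1;0 0 -0.2 0 -1;0 0 -0.24 0 -1;0 0 -0.27 0 -1;0 0 -0.3 0 -1;0 0 -0.31 0 -1;0 0 -0.31 0 -1'
python3 - <<'E'
from h import *
o=manip.observe();print(o["force"],w2s(o["position"])*1000,o["position"][2],o["width"]);s=cam("scene","aj_s");crop(s,210,370,170,300,4.8,"aj_sc")
w=cam("wrist","aj_w")
E
```

```text
time_s: 46.3
position: [0.6388, 0.0219, 0.0442]
tool_rot: [-0.633, 1.566, -2.224]
force: [-8.6, -9.0, 7.0]
width: 0.0118
[-8.60855788 -9.00077403  7.00968475] [  -0.36760966 -113.95188829] 0.04417868133241737 0.011773837286149311
```

View pics/aj_sc.png

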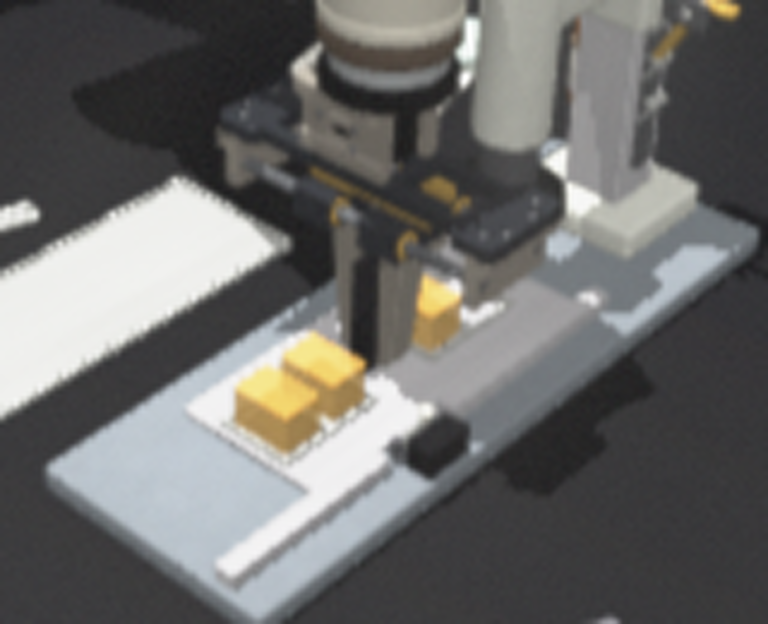

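View pics/aj_w.png

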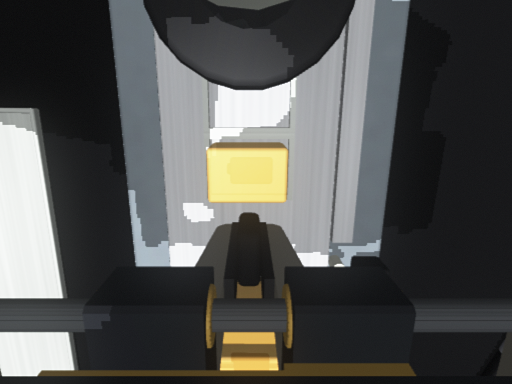

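```bash
python3 - <<'E'
from h import *
c=load("aj_w.npz");P=cloud(c);g=cv2.cvtColor(c["color"],cv2.COLOR_RGB2GRAY).astype(int)
print(g[80:98,249],(P[70:92:2,249]*1000).round(0).tolist())
pts=[]
for u in range(200,300,6):
    d=np.diff(g[40:110,u]);v=40+d.argmax()+.5;pts.append([u,v])
from scipy.optimize import least_squares
for z in (.07,.075,.08,.085):
    q=np.array([w2s(ray(c,u,v,z))*1000 for u,v in pts])
    f=least_squares(lambda p:np.hypot(q[:,0]-p[0],q[:,1]-p[1])-36,[0,0],loss='soft_l1');print(z,f.x.round(2),np.abs(f.fun).mean().round(2))
E
python3 -m crank '0 0 -0.01 0 -1;0 0 -0.02 0 -1;0 0 -0.03 0 -1;0 0 -0.034 0 -1;0 0 -0.034 0 -1;0 0 -0.034 0 -1'
python3 - <<'E'
from h import *
o=manip.observe();print(o["force"],w2s(o["position"])*1000,o["position"][2],o["width"])
E
```

```text
[ 75  71  67  65  60  55  44  41  36  66 208 246 245 245 245 244 244 244] [[642.0, 108.0, 89.0], [642.0, 107.0, 88.0], [642.0, 107.0, 88.0], [642.0, 106.0, 88.0], [642.0, 106.0, 87.0], [642.0, 105.0, 88.0], [642.0, 104.0, 87.0], [642.0, 104.0, 87.0], [642.0, 103.0, 86.0], [642.0, 103.0, 84.0], [642.0, 105.0, 23.0]]
0.07 [0.97 2.84] 0.14
0.075 [0.99 2.63] 0.12
0.08 [1.02 2.41] 0.12
0.085 [1.04 2.18] 0.14
time_s: 46.9
position: [0.6388, 0.0255, 0.0442]
tool_rot: [-0.606, 1.566, -2.197]
force: [-7.4, -10.6, 6.3]
width: 0.0118
[ -7.36122109 -10.60964087   6.31842305] [  -0.36568864 -110.36750292] 0.04415309035621208 0.011772789863854506
```

```bash
python3 -m crank '0 0 -0.003 0 -1;0 0 -0.003 0 -1;0 -0.004 0.004 0 -1;-0.004 -0.006 0.009 0 -1;-0.006 -0.008 0.009 0 -1;-0.006 -0.008 0.009 0 -1'
python3 - <<'E'
from h import *
o=manip.observe();print(o["force"],w2s(o["position"])*1000,o["position"][2],o["width"])
E
```

```text
time_s: 47.4
position: [0.6388, 0.0266, 0.0442]
tool_rot: [-0.113, 1.57, -1.704]
force: [-1.6, -3.5, 1.8]
width: 0.0118
[-1.55253555 -3.45364533  1.80254811] [  -0.37603284 -109.27098033] 0.04416736970900181 0.011760368723656687
```

Run:
```python
from h import *
s=cam("scene","ak_s");print(proj(s,[*s2w(0,0),.022]));crop(s,270,350,190,250,9,"ak_sc")
t=cam("top","ak_t");crop(t,170,320,120,210,5,"ak_tc")
```

```text
[313.32432408 227.44940692]
```

View pics/ak_sc.png

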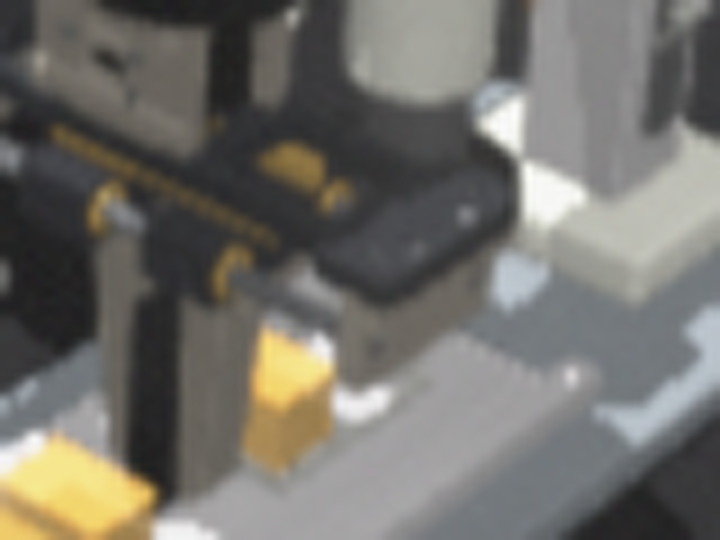

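View pics/ak_tc.png

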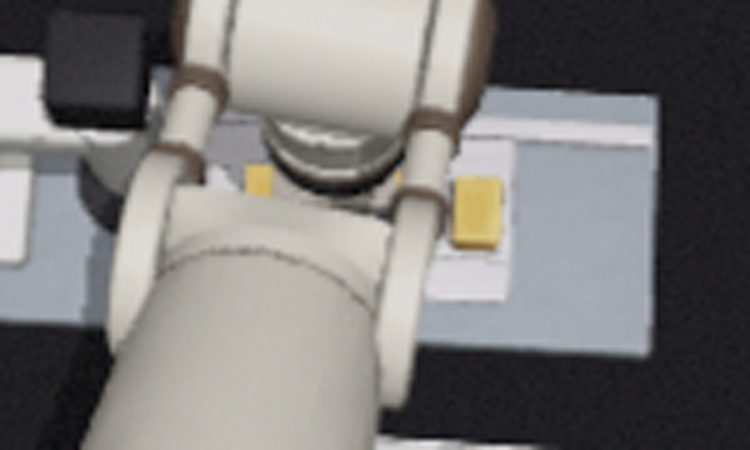

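```bash
cat >> h.py <<'E'
def carend(c,vs,u0,u1,us0,us1):
    g=cv2.cvtColor(c["color"],cv2.COLOR_RGB2GRAY).astype(float)
    def half(row,a,b):
        p=row[a:b];hi,lo=p[:4].mean(),p[-4:].mean();m=(hi+lo)/2
        i=np.where((p[:-1]>=m)&(p[1:]<m))[0]
        if len(i)==0: return np.nan
        i=i[0];return a+i+(p[i]-m)/(p[i]-p[i+1])
    A=[];B=[]
    for v in vs:
        e=half(g[v],u0,u1);s=half(g[v],us0,us1)
        A.append(w2s(ray(c,e,v,.022))[1]*1000);B.append(w2s(ray(c,s,v,.016))[1]*1000)
    print("carrier end y",np.round(A,1),np.nanmedian(A).round(2),"stage end y",np.nanmedian(B).round(2))
E
python3 - <<'E'
from h import *
c=load("ak_t.npz")
for v in (152,160,166,176): print(v,c["color"][v,260:306].mean(1).astype(int))
carend(c,[150,151,152,153,154,171,172,173,174,175,176,177],266,279,294,308)
E
```

```text
152 [187 203 204 205 206 205 207 206 205 206 206 206 192 171 165 167 167 166
 165 165 166 165 165 165 164 165 166 164 163 165 166 166 165 165 166 165
 165 164 163 164 164 104  25  33  33  29]
160 [111 161 168 163 162 162 162 168 171 179 158 198 178 166 169 169 168 168
 169 169 168 169 170 169 170 170 170 169 168 168 168 168 168 168 166 166
 166 166 165 167 136  70  33  30  29  32]
166 [136 163 173 170 166 169 173 175 182 181 185 205 186 171 170 171 172 171
 171 171 171 171 172 169 170 170 169 171 170 170 171 171 169 169 169 169
 169 167 167 168 116  46  35  29  32  29]
176 [215 215 215 214 214 213 214 213 213 213 214 196 178 171 169 171 174 172
 171 171 171 172 172 173 172 171 171 173 171 172 170 171 170 170 170 169
 170 170 168 164 101  28  34  30  31  33]
carrier end y [-213.  -213.3 -213.2 -212.9 -212.3 -214.5 -214.3 -213.6 -213.7 -213.7
 -213.2 -212.9] -213.26 stage end y -299.77
```

Run:
```python
from h import *
c=load("ah_t.npz")
for v in (152,168,172,176): print(v,c["color"][v,288:306].mean(1).astype(int))
g=cv2.cvtColor(c["color"],cv2.COLOR_RGB2GRAY)
cc=c["color"][155:168,220:234].mean(2);print(cc.astype(int))
k=np.zeros(g.shape)
```

```text
152 [148 172 186 193 197 197 191 148  92 102 192 177 162 103  32  33  31  34]
168 [187 187 186 184 171 136 163 181 183 193 197 178 114  42  32  30  31  33]
172 [201 200 201 185 175 182 185 177 176 202 201 177 105  32  33  32  30  31]
176 [209 210 193 191 209 214 212 213 213 213 191 168 101  27  33  30  31  34]
[[110 110 122 139 146 146 187 204 207 206 207 208 192 163]
 [111 111 125 141 145 187 204 205 206 206 206 206 186 173]
 [110 111 124 141 145 192 205 205 204 204 205 206 179 189]
 [110 110 128 144 148 199 213 208 208 208 207 178 165 198]
 [111 109 131 143 156 206 188 151 183 208 209 168 172 202]
 [109 110 151 156 171 173 200 208 177 206 213 174 191 206]
 [109 110 145 156 157 150 186 196 186 192 196 177 202 210]
 [109 112 142 154 199 173 201 215 181 203 181 182 206 212]
 [111  99 139 189 212 194 161 166 200 205 169 196 214 215]
 [111  95 139 164 168 161 185 204 213 195 171 203 214 216]
 [112 106 143 151 152 150 163 170 170 156 176 205 215 215]
 [110 110 145 152 150 151 149 150 149 148 195 213 216 215]
 [112 102 140 149 150 149 149 150 146 159 205 215 216 216]]
```

Run:
```python
from h import *
c=load("ah_t.npz")
Y=lambda u,v,z:w2s(ray(c,u,v,z))[1]*1000
print("ah: end->origin",Y(298,176,.022)+102,"ring->origin",Y(226.8,161,.022)-113,"front end->origin",Y(221.9,160,.022)-128,"stage",Y(300,176,.016))
print("ak: end->origin",Y(271.2,176,.022)+102)
```

```text
ah: end->origin -190.8594408227014 ring->origin -192.03555191231567 front end->origin -192.34189710690626 stage -299.7223707260647
ak: end->origin -111.04982243242989
```

```bash
python3 -m crank '0 0 0.004 0 -1;0 0 0.008 0 -1;0 0 0.008 0 -1'
python3 - <<'E'
from h import *
o=manip.observe();print(o["force"],w2s(o["position"])*1000,o["position"][2],o["tool_rot"])
E
```

```text
time_s: 47.75
position: [0.6389, 0.0266, 0.0442]
tool_rot: [-2.367, 1.571, 2.325]
force: [-5.4, -2.1, 5.3]
width: 0.0118
[-5.42641067 -2.11801491  5.3219843 ] [  -0.36229408 -109.26523953] 0.044180986997857705 [-2.36715962  1.57050447  2.32523154]
```

```bash
python3 -m crank '0 0 0.006 0 -1;0 0 0.012 0 -1;0 0 0.012 0 -1'
python3 - <<'E'
from h import *
o=manip.observe();print(o["force"],w2s(o["position"])*1000,o["position"][2],o["tool_rot"])
E
```

```text
time_s: 48.0
position: [0.6388, 0.0265, 0.0442]
tool_rot: [-3.09, 1.568, 1.603]
force: [-3.9, 4.1, 4.9]
width: 0.0112
[-3.87237881  4.0815082   4.86202937] [  -0.39621609 -109.31223035] 0.044155094280852694 [-3.08969234  1.5684505   1.60268894]
```

```bash
python3 -m crank '0 0 0.006 0 -1;0 0 0.01 0 -1;0 0 0.01 0 -1'
python3 - <<'E'
from h import *
o=manip.observe();print(o["force"],w2s(o["position"])*1000,o["position"][2],o["tool_rot"])
E
```

```text
time_s: 48.25
position: [0.6388, 0.0264, 0.0442]
tool_rot: [3.123, 1.567, 1.532]
force: [-3.3, 7.1, 6.1]
width: 0.0117
[-3.28875434  7.13960973  6.05118396] [  -0.37167981 -109.39343131] 0.04416304561352702 [3.12274628 1.56685771 1.53213979]
```

```bash
python3 -m crank '0 0 0.004 0 -1;0 0 0.008 0 -1;0 0 0.008 0 -1'
python3 - <<'E'
from h import *
o=manip.observe();print(o["force"],w2s(o["position"])*1000)
E
```

```text
time_s: 48.5
position: [0.6388, 0.0257, 0.0442]
tool_rot: [3.122, 1.567, 1.532]
force: [-2.8, 7.7, 6.2]
width: 0.0119
[-2.76107676  7.66768883  6.20690368] [  -0.37670506 -110.16147267]
```

```bash
python3 -m crank '0 0.005 -0.006 0 -1;0 0.015 -0.012 0 -1;0 0.025 -0.013 0 -1;0 0.025 -0.013 0 -1'
python3 - <<'E'
from h import *
o=manip.observe();print(o["force"],w2s(o["position"])*1000)
E
```

```text
time_s: 48.83
position: [0.6389, 0.0257, 0.0442]
tool_rot: [-1.77, 1.563, 2.923]
force: [-17.1, 2.2, 15.3]
width: 0.0121
[-17.13843599   2.20982551  15.26744772] [  -0.31651636 -110.09895041]
```

Pressed flush on the fence (17 N) with the y strain mostly gone. Relieve and release.

```bash
python3 -m crank '-0.004 -0.015 -0.004 0 -1;-0.008 -0.03 -0.004 0 -1;-0.008 -0.03 -0.004 0 -1;-0.008 -0.03 -0.004 0 -1'
python3 - <<'E'
from h import *
o=manip.observe();print(o["force"],w2s(o["position"])*1000)
E
```

```text
time_s: 49.17
position: [0.6381, 0.0254, 0.0442]
tool_rot: [-2.935, 1.57, 1.757]
force: [-0.8, 0.8, -1.9]
width: 0.0117
[-0.83310953  0.82212828 -1.93056869] [  -1.09280444 -110.40344561]
```

```bash
python3 -m crank '0.004 0.005 -0.002 0 -1;0.008 0.012 -0.004 0 -1;0.008 0.016 -0.004 0 -1;0.008 0.016 -0.004 0 -1'
python3 - <<'E'
from h import *
o=manip.observe();print(o["force"],w2s(o["position"])*1000)
E
```

```text
time_s: 49.5
position: [0.6388, 0.0255, 0.0442]
tool_rot: [-1.652, 1.567, 3.04]
force: [-9.8, 1.1, 8.7]
width: 0.0114
[-9.80832524  1.07849698  8.65981645] [  -0.37214038 -110.37567648]
```

```bash
python3 -m crank '0 0 0 0 -0.7;0 0 0 0 -0.5;0 0 0 0 -0.3;0 0 0 0 -0.2;0 0 0 0 -0.2;0 0 0 0 -0.2;-0.05 0 0 0 -0.2;-0.15 0 0 0 -0.2;-0.4 0 0 0 -0.2;-0.6 0 0 0 -0.2'
python3 - <<'E'
from h import *
o=manip.observe();print(o["force"],w2s(o["position"])*1000,o["width"]);c=cam("wrist","al_w");crop(c,0,512,0,384,1.5,"al_wc")
E
```

```text
time_s: 50.33
position: [0.6402, 0.0252, 0.1176]
tool_rot: [1.636, 1.571, 0.045]
force: [1.9, -0.1, 0.4]
width: 0.0368
[ 1.89872713 -0.09752862  0.36326635] [   0.98512332 -110.58121585] 0.03684720148532365
```

View pics/al_wc.png

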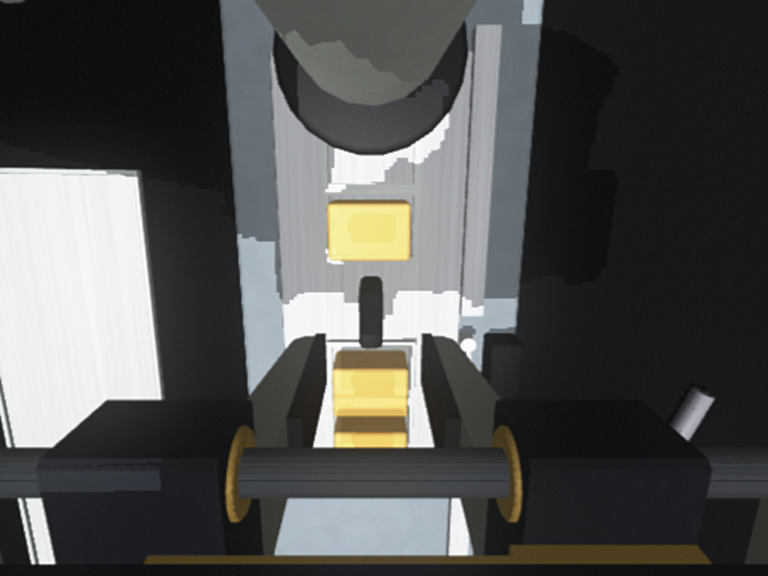

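```bash
python3 -m crank '-0.3 0 0.2 0 -0.2;-0.5 0 0.5 0 0;-0.5 -0.3 0.8 0 0;-0.5 -0.6 1 0 0;-0.5 -0.9 1 0 0;-0.5 -1 1 0 0;-0.5 -1 1 0 0'; python3 -m crank '0 -0.3 0.3 0 0;0 -0.6 0.6 0 0;0 -0.9 0.9 0 0;0 -1 1 0 0;0 -1 1 0 0'
python3 - <<'E'
from h import *
o=manip.observe();print(o["force"])
s=cam("scene","am_s");t=cam("top","am_t")
crop(s,210,370,170,300,4.8,"am_sc");crop(t,170,320,120,210,5,"am_tc");print(proj(s,[*s2w(0,0),.022]))
E
```

```text
time_s: 50.97
position: [0.5151, -0.0927, 0.1762]
tool_rot: [-1.549, 1.57, 3.142]
force: [-0.3, 0.0, 0.8]
width: 0.0458
time_s: 51.38
position: [0.3933, -0.2143, 0.177]
tool_rot: [0.156, 1.567, -1.44]
force: [0.5, -0.2, -0.7]
width: 0.0457
[ 0.49730039 -0.23652556 -0.70945228]
[313.32432408 227.44940692]
```

View pics/am_sc.png

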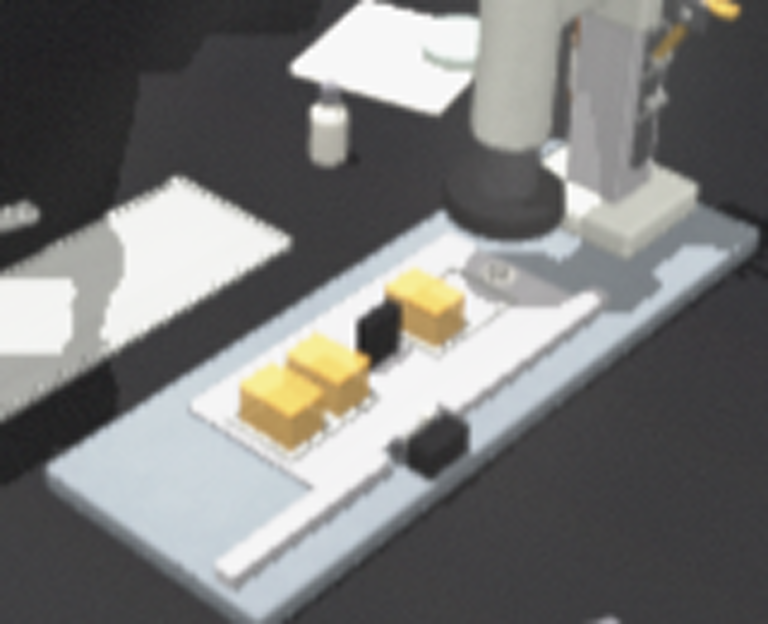

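View pics/am_tc.png

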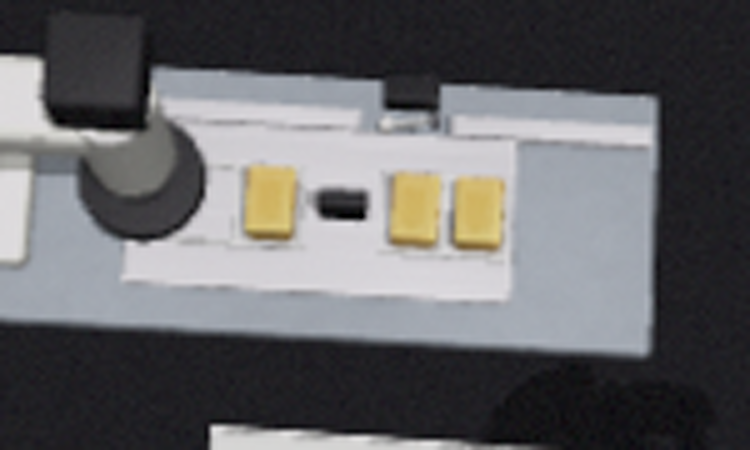

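Run:
```python
from h import *
c=load("am_t.npz")
carend(c,range(151,178),266,279,294,308)
g=cv2.cvtColor(c["color"],cv2.COLOR_RGB2GRAY).astype(float)
o=[]
for v in range(169,175):
    p=g[v,186:204]; lo,hi=p[:4].mean(),p[-4:].mean();m=(lo+hi)/2;i=np.where((p[:-1]<m)&(p[1:]>=m))[0][0];u=186+i+(m-p[i])/(p[i+1]-p[i]);o.append(w2s(ray(c,u,v,.022))[1]*1000)
print("front end",np.round(o,1),np.median(o)-128)
# scene: homography from stage corners (z=.016 plane) : find corners by line fits
s=load("am_s.npz");gs=cv2.cvtColor(s["color"],cv2.COLOR_RGB2GRAY).astype(float)
m=gs[222:231,306:320];print(m.astype(int))
```

```text
carrier end y [-214.6 -214.6 -215.  -215.  -215.3 -215.7 -206.1 -215.8 -216.1 -215.9
 -215.8 -206.5 -206.3 -213.7 -213.4 -207.5 -207.     nan    nan -198.7
 -214.  -213.9 -214.4 -214.6 -214.8 -214.9 -214.9] -214.61 stage end y -299.66
front end [13.6 13.7 13.9 13.8 13.8 13.9] -114.19832961889563
[[243 241 222 188 187 187 178 174 170 170 170 170 172 173]
 [243 224 187 175 178 173 166 157 148 142 139 139 140 141]
 [241 195 176 176 176 177 178 174 168 154 145 139 136 135]
 [221 180 175 176 182 188 165 176 175 170 173 155 143 137]
 [172 168 171 176 188 185 165 172 171 164 200 182 163 151]
 [176 157 159 168 177 191 162 172 159 169 208 189 171 165]
 [227 172 157 154 158 181 174 191 186 190 200 180 171 170]
 [241 195 169 162 155 158 167 181 187 184 181 172 172 171]
 [239 230 189 173 166 159 154 157 165 171 172 171 172 172]]
```

Run:
```python
from h import *
from scipy.optimize import least_squares
s=load("am_s.npz");g=cv2.GaussianBlur(cv2.cvtColor(s["color"],cv2.COLOR_RGB2GRAY).astype(np.float32),(3,3),0.7)
print([proj(s,[*s2w(x,y),.016]).round(1).tolist() for x,y in ((-.075,-.3),(.085,-.3),(.085,.16),(-.075,.16))])
# sample gradient peaks along normals of projected edges at z=.016 top
def peaks(P0,P1,n,out,sgn):
    r=[]
    for t in np.linspace(.05,.95,n):
        p=P0+(P1-P0)*t
        a=proj(s,[*s2w(*p),.016]);b=proj(s,[*s2w(*(p+out*.001)),.016]);nr=(b-a)/np.linalg.norm(b-a);k=np.linalg.norm(b-a)
        d=np.arange(-5,5.01,.1);q=a+d[:,None]*nr
        val=cv2.remap(g,q[:,0].astype(np.float32)[None],q[:,1].astype(np.float32)[None],cv2.INTER_LINEAR)[0]
        gr=np.gradient(val);i=gr.argmin();r.append((round(d[i]/k,1),int(gr.min()*10)))
    return r
A=np.array
print("front (x=-75), outward mm",peaks(A([-.075,-.3]),A([-.075,.0]),14,A([-1.,0]),1))
print("end (y=-300)",peaks(A([-.075,-.3]),A([.085,-.3]),12,A([0,-1.]),1))
print("back (x=85)",peaks(A([.085,-.3]),A([.085,.16]),14,A([1.,0]),1))
for u,v in ((312.6,226),(313.3,226)): print("mark",w2s(ray(s,u,v,.022))*1000)
```

```text
[[218.2, 267.4], [263.5, 299.8], [368.3, 217.9], [324.8, 198.4]]
front (x=-75), outward mm [(np.float64(2.2), -61), (np.float64(1.0), -65), (np.float64(0.6), -64), (np.float64(1.0), -58), (np.float64(1.3), -58), (np.float64(1.3), -59), (np.float64(1.3), -54), (np.float64(1.3), -59), (np.float64(1.0), -58), (np.float64(0.3), -58), (np.float64(2.7), -52), (np.float64(-0.0), -53), (np.float64(-0.3), -53), (np.float64(0.3), -55)]
end (y=-300) [(np.float64(1.1), -43), (np.float64(-1.1), -35), (np.float64(-1.1), -35), (np.float64(-1.1), -34), (np.float64(-0.3), -34), (np.float64(-1.4), -36), (np.float64(-0.3), -32), (np.float64(-1.6), -31), (np.float64(-2.2), -32), (np.float64(-1.1), -32), (np.float64(-1.3), -32), (np.float64(-1.1), -32)]
back (x=85) [(np.float64(-1.1), -36), (np.float64(-1.9), -37), (np.float64(-2.7), -35), (np.float64(-1.4), -35), (np.float64(5.8), -24), (np.float64(-1.7), -36), (np.float64(-2.3), -36), (np.float64(-1.2), -37), (np.float64(-0.6), -36), (np.float64(-1.2), -35), (np.float64(-1.5), -36), (np.float64(-1.5), -34), (np.float64(-0.9), -37), (np.float64(6.8), -29)]
mark [-5.8518894   4.22860348]
mark [-4.38579114  5.63418614]
```

Run:
```python
from h import *
s=load("am_s.npz")
im=cv2.resize(s["color"][210:240,295:335,::-1],None,fx=18,fy=18,interpolation=cv2.INTER_NEAREST)
def pt(x,y,z,col):
    p=proj(s,[*s2w(x,y),z]);q=((p-[295,210]+.5)*18).astype(int);cv2.circle(im,tuple(int(a) for a in q),4,col,-1);print(p)
pt(-.0013,.0011,.022,(0,0,255))
for a in np.arange(0,6.28,.2): pt.__call__ if 0 else None
for a in np.arange(0,6.28,.3):
    p=proj(s,[*s2w(-.0013+.01*np.cos(a),.0011+.01*np.sin(a)),.022]);q=((p-[295,210]+.5)*18).astype(int);cv2.circle(im,tuple(int(b) for b in q),2,(0,0,255),-1)
cv2.imwrite("pics/an.png",im)
```

```text
[313.19669776 227.10239294]
```

View pics/an.png

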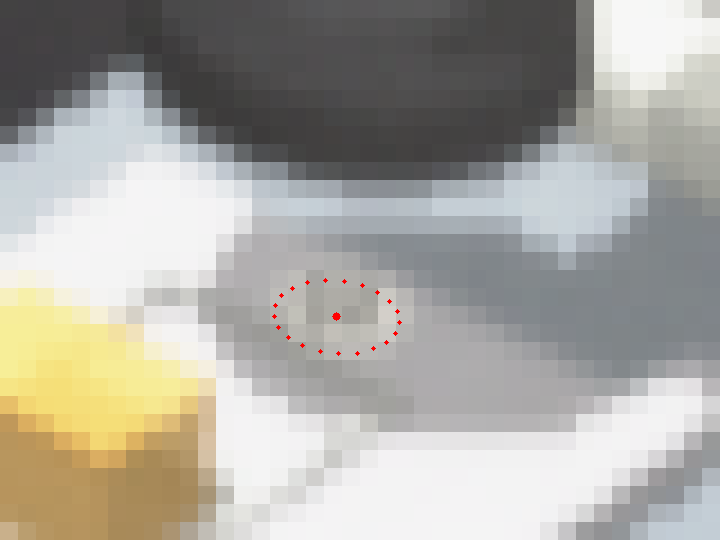

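Run:
```python
from h import *
c=load("al_w.npz");crop(c,285,350,100,270,4.5,"ao")
t=load("am_t.npz");crop(t,185,305,135,165,6.6,"ao_t")
# carrier yaw from -x edge in top
g=cv2.cvtColor(t["color"],cv2.COLOR_RGB2GRAY).astype(float);o=[]
for u in range(200,268,4):
    p=g[172:186,u];hi,lo=p[:3].mean(),p[-3:].mean();m=(hi+lo)/2;i=np.where((p[:-1]>=m)&(p[1:]<m))[0][0];v=172+i+(p[i]-m)/(p[i]-p[i+1]);o.append(w2s(ray(t,u,v,.022))*1000)
o=np.array(o);f=np.polyfit(o[:,1],o[:,0],1);print("carrier -x edge: slope deg",np.degrees(f[0]),"x at y=-113",np.polyval(f,-113))
```

```text
carrier -x edge: slope deg -0.1313696396246806 x at y=-113 -48.445137314665246
```

View pics/ao.png

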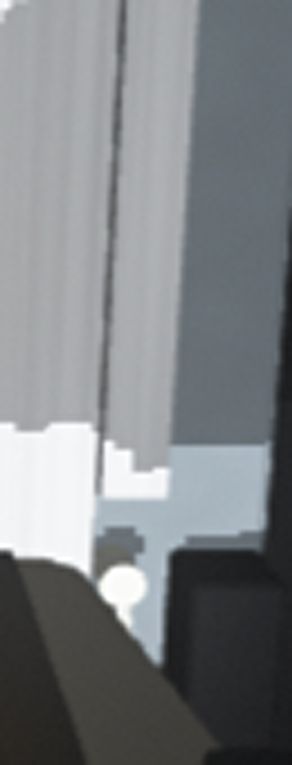

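View pics/ao_t.png

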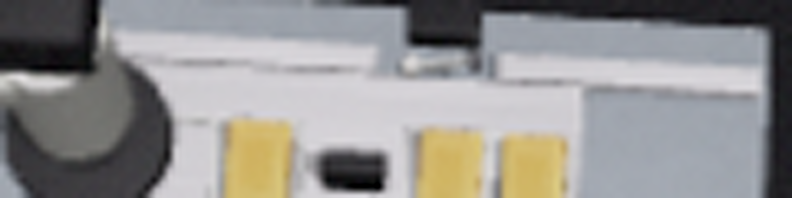

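Run:
```python
from h import *
s=cam("scene","ap_s");t=cam("top","ap_t");P=cloud(t)
w=s2w(0,0);print("eyepiece z",np.median(P[134:142,183:195,2]))
crop(t,80,410,90,290,2.4,"ap_tc")
```

```text
eyepiece z 0.29613007346865694
```

View pics/ap_s.png

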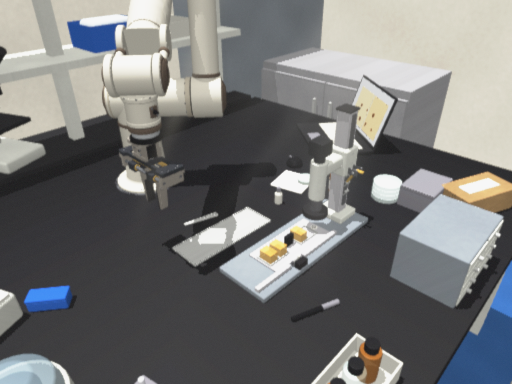

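View pics/ap_tc.png

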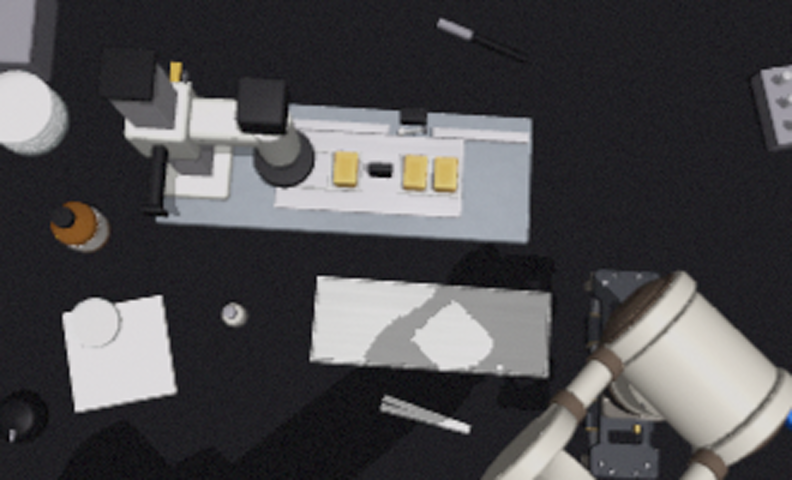

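Run:
```python
from h import *
t=load("ap_t.npz");P=cloud(t)
k=np.zeros(P.shape[:2],bool);k[208:245,105:135]=1;k&=(P[...,2]>.014)&(P[...,2]<.032)
v,u=np.where(k);print(k.sum(),np.percentile(P[k][:,2],[10,50,90]));e=cv2.minEnclosingCircle(np.stack([u,v],1).astype(np.float32));print(e,ray(t,*e[0],.021),"mean",ray(t,u.mean(),v.mean(),.021))
k[:]=0;k[210:265,104:160]=1;k&=(t["color"].min(2)>160)&(P[...,2]<.013)
q=np.array([ray(t,a,b,.006)[:2]*1000 for b,a in zip(*np.where(k))]).astype(np.float32);r=cv2.minAreaRect(q);print("tile",r,cv2.boxPoints(r).round(0).tolist())
k[:]=0;k[170:200,95:130]=1;k&=(P[...,2]>.05);print("bottle",np.median(P[k],0),P[k][:,2].max())
go([.45,.36,.18],-1.15)
```

```text
354 [0.01740998 0.02072619 0.0233222 ]
((118.70833587646484, 223.8697967529297), 10.767909049987793) [0.44508283 0.35843848 0.021     ] mean [0.44485508 0.35844936 0.021     ]
tile ((410.50335693359375, 330.9334716796875), (118.63227081298828, 119.10603332519531), 12.59335708618164) [[340.0, 376.0], [366.0, 260.0], [481.0, 286.0], [455.0, 402.0]]
bottle [0.55333172 0.37087654 0.07564502] 1.1498956031919458
now [ 0.3967 -0.2098  0.1765] yaw -1.1 w 0.0458 t 51.58 | shift [-0.031  0.351 -4.756] turn 0.0001 (-0.0deg)  q6 -0.74
```

```bash
python3 -m crank '0 0 -0.3 0 1;0 0.1 -0.6 0 1;0 0.2 -0.9 0 1;0 0.3 -1 0 1;0 0.35 -1 0 1'; python3 -m crank '0 0 -0.3 0 1;0 0 -0.6 0 1;0 0 -0.9 0 1;0 0 -1 0 1;0 0 -1 0 1'; python3 -m crank '0 0 -0.3 -0.04 1;0 0 -0.6 -0.08 1;0 0 -0.9 -0.12 1;0 0 -1 -0.16 1;0 0 -1 -0.2 1;0 0 -1 -0.24 1;0 0 -1 -0.28 1;0 0 -1 -0.32 1;0 0 -1 -0.36 1;0 0 -1 -0.4 1;0 0 -1 -0.44 1;0 0 -1 -0.47 1'
python3 - <<'E'
from h import *
go([.42,.34,.15],88.85);cam("wrist","aq_w")
E
```

```text
time_s: 52.0
position: [0.4416, -0.0867, 0.1759]
tool_rot: [2.321, 1.57, 0.737]
force: [0.5, -0.1, 0.5]
width: 0.077
time_s: 52.42
position: [0.4426, 0.0319, 0.1758]
tool_rot: [2.982, 1.57, 1.397]
force: [1.0, 0.4, 0.1]
width: 0.0916
time_s: 53.42
position: [0.4455, 0.1484, 0.1758]
tool_rot: [-0.915, 1.57, -1.024]
force: [0.6, 0.1, -0.4]
width: 0.092
now [0.4455 0.1484 0.1758] yaw 83.8 w 0.0920 t 53.42 | shift [ 0.214  1.565 -0.385] turn -0.0281 (5.1deg)  q6 -1.40
```

View pics/aq_w.png

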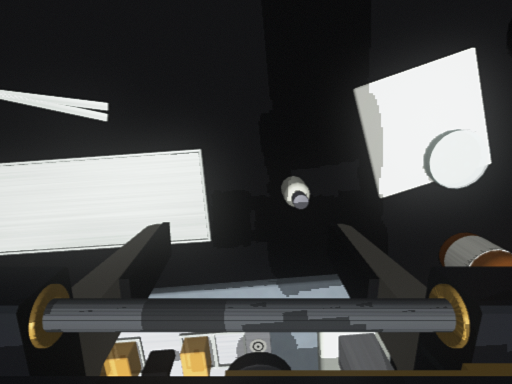

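```bash
python3 -m crank '0 0.3 0 -0.01 1;0 0.6 -0.1 -0.02 1;0 0.9 -0.2 -0.028 1;0 1 -0.2 -0.028 1;0 1 -0.2 -0.028 1;0 1 -0.2 -0.028 1'
python3 - <<'E'
from h import *
c=cam("wrist","ar_w");P=cloud(c)
k=(P[...,2]>.014)&(P[...,2]<.03);k[260:]=0
n,l,s,ce=cv2.connectedComponentsWithStats(k.astype(np.uint8))
for i in range(1,n):
    if s[i,4]>400:
        v,u=np.where(l==i);w=np.array([ray(c,a,b,.021)[:2]*1000 for a,b in zip(u,v)]).astype(np.float32);print(s[i],cv2.minEnclosingCircle(w),np.median(P[l==i][:,2]))
k=(abs(P[...,2]-.006)<.004)&(c["color"].min(2)>110);k[260:]=0;n,l,s,ce=cv2.connectedComponentsWithStats(k.astype(np.uint8));i=1+s[1:,4].argmax()
v,u=np.where(l==i);w=np.array([ray(c,a,b,.006)[:2]*1000 for a,b in zip(u,v)]).astype(np.float32);print("tile",s[i],cv2.minAreaRect(w))
go([.445,.36,.12],88.85)
E
```

```text
time_s: 53.97
position: [0.435, 0.2707, 0.1755]
tool_rot: [-1.531, 1.57, -1.558]
force: [1.0, 0.1, 1.5]
width: 0.0918
[ 392   36   64   67 2656] ((332.209716796875, 436.7365417480469), 29.645381927490234) 0.026429755327767146
[ 306  160   60   57 2633] ((444.4270324707031, 360.1954650878906), 30.692852020263672) 0.021336463420221108
tile [  239    82   134   138 10830] ((410.6243896484375, 333.28887939453125), (119.31132507324219, 119.0565414428711), 12.503586769104004)
now [0.4351 0.2701 0.1755] yaw 88.4 w 0.0919 t 54.02 | shift [0.462 0.751 0.062] turn -0.0025 (0.4deg)  q6 -1.22
```

View pics/ar_w.png

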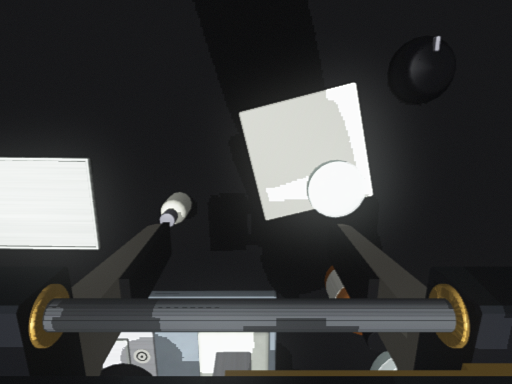

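```bash
python3 -m crank '0 0.3 0.03 0 1;0.1 0.6 0.07 0 1;0.3 0.75 0.07 0 1;0.6 0.75 0.07 0 1;0.8 0.75 0.07 0 1;0.8 0.75 0.07 0 1;0.8 0.75 0.07 0 1'
python3 - <<'E'
from h import *
go([.4444,.3602,.0245],88.85)
E
```

```text
time_s: 54.6
position: [0.4451, 0.3591, 0.0788]
tool_rot: [-2.539, 1.568, -2.568]
force: [0.8, -0.6, 1.2]
width: 0.092
now [0.4451 0.3591 0.0788] yaw 88.4 w 0.0920 t 54.60 | shift [ 0.452  0.01  -0.005] turn -0.0028 (0.5deg)  q6 -1.07
```

```bash
python3 -m crank '0.15 0.01 -0.005 0 1;0.3 0.01 -0.005 0 1;0.4 0.01 -0.005 0 1;0.44 0.01 -0.005 0 1;0.44 0.01 -0.005 0 0.5;0.44 0.01 -0.005 0 0.2;0.44 0.01 -0.005 0 0;0.44 0.01 -0.005 0 0;0.44 0.01 -0.005 0 0;0.44 0.01 -0.005 0 0;0.44 0.01 -0.005 0 0' 12
python3 - <<'E'
from h import *
print(manip.observe()["force"]);go([.411,.3333,.05],88.85)
E
```

```text
time_s: 55.52
position: [0.4452, 0.3624, 0.0277]
tool_rot: [0.409, 1.57, 0.383]
force: [-0.6, -0.9, 3.5]
width: 0.0592
[-0.60290908 -0.9189478   3.50580725]
now [0.4452 0.3624 0.0277] yaw 88.5 w 0.0592 t 55.52 | shift [-0.186 -0.25  -0.279] turn -0.0020 (0.4deg)  q6 -1.07
```

```bash
python3 -m crank '-0.1 0 0 0 0;-0.25 0 0 0 0;-0.25 -0.08 -0.09 0 0;-0.25 -0.16 -0.18 0 0;-0.25 -0.25 -0.28 0 0;-0.25 -0.25 -0.28 0 0;-0.15 -0.25 -0.28 0 0;-0.08 -0.25 -0.28 0 0;-0.02 -0.25 -0.28 0 0;0 -0.25 -0.28 0 0;0 -0.25 -0.28 0 0'
python3 - <<'E'
from h import *
print(manip.observe()["force"]);go([.411,.3333,.027],88.85)
E
```

```text
time_s: 56.43
position: [0.4105, 0.3332, 0.0263]
tool_rot: [-2.61, 1.57, -2.636]
force: [-1.1, -1.3, 3.4]
width: 0.0594
[-1.05192403 -1.31180008  3.3956259 ]
now [0.4105 0.3332 0.0263] yaw 88.5 w 0.0594 t 56.43 | shift [-0.006  0.001  0.004] turn -0.0020 (0.4deg)  q6 -1.09
```

```bash
python3 -m crank '0 0 0 0 0.4;0 0 0 0 0.6;0 0 0 0 0.9;0 0 0 0 1;0 0 0 0 1;0 0 0 0 1;-0.1 0 0 0 1;-0.4 0 0 0 1;-0.8 0 0 0 1;-1 0 0 0 1;-1 0 0 0 1'; python3 -m crank '-0.2 -0.2 -0.1 0 1;-0.3 -0.5 -0.2 0 1;-0.3 -0.8 -0.3 0 1;-0.3 -1 -0.4 0 1;-0.3 -1 -0.4 0 1;-0.3 -1 -0.4 0 1'
python3 - <<'E'
from h import *
cam("wrist","as_w");cam("scene","as_s");t=cam("top","as_t");P=cloud(t);crop(t,80,410,90,290,2.4,"as_tc");print("head z",np.median(P[134:142,183:195,2]))
carend(t,list(range(151,156))+list(range(172,178)),266,279,294,308)
print(manip.observe()["time_s"],manip.observe()["position"])
E
```

```text
time_s: 57.35
position: [0.4147, 0.3353, 0.1556]
tool_rot: [0.485, 1.556, 0.458]
force: [-0.0, 0.7, 0.2]
width: 0.0923
time_s: 57.85
position: [0.3591, 0.2138, 0.1833]
tool_rot: [0.454, 1.569, 0.426]
force: [-0.5, -0.7, 0.3]
width: 0.0916
head z 0.29626464615890413
carrier end y [-214.7 -214.7 -214.9 -215.1 -215.3 -213.9 -214.4 -214.5 -214.8 -214.8
 -214.8] -214.8 stage end y -299.73
58.0 [0.35969836 0.21501457 0.18326583]
```

View pics/as_w.png

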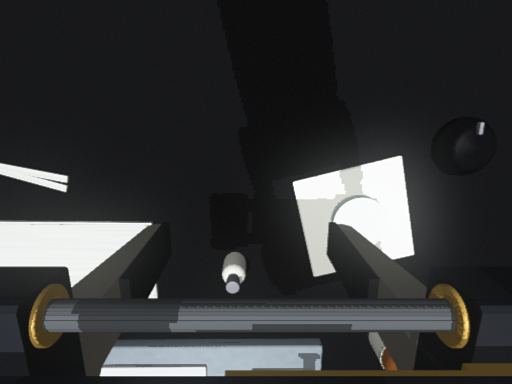

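View pics/as_tc.png

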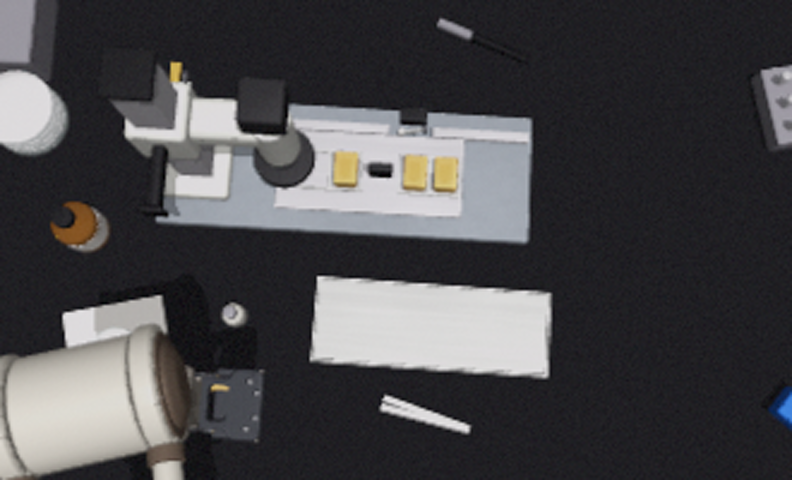

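View pics/as_s.png

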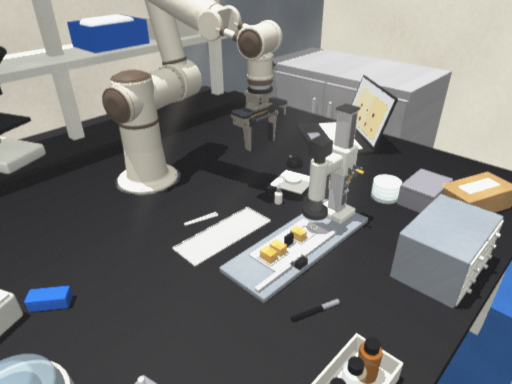

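```bash
python3 -c "
from station import manip
print(manip.job_done())"
```

```text
the job is handed in; nothing more can be done
None
```

I finished the job and handed it in at about 58 s of the 210 s. I raised the head one notch, moved the dish to the tile, and pushed the carrier home on the fence. Three blocks were there at the start; they lie in bays 2, 3 and 4. I then slid the loaded carrier until the mark was under the objective.

**Last checks**
- **Head:** it stands by itself about 31 mm up. The lift-bar top went from 195 to 226 mm, and the eyepiece height was unchanged in the final picture.
- **Blocks:** their tops measured 50–51 mm above the bench, so all three are fully seated.
- **Carrier and switch:** the carrier looks flush with the fence, about 0.1° off parallel, with the roller pressed in. I judged the switch from pictures and contact force; there was no direct switch reading.
- **Mark:** on the optical axis to about 1 mm. The top-camera end-edge fits and the arm's own position put it 0.2–1 mm short. An overlay in the scene view agrees to about 1 mm.

**What went wrong or disagreed**
- **Head lift:** I started lifting before the jaws had closed, so the first pull only raised it about 23 mm. I lifted further before letting it down on the ledge.
- **Dish:** after I had placed it, the dish was knocked and ended up overhanging the tile by about 10 mm. I re-centred it, so this last dish move came after the carrier was finished.
- **Cameras:** the top and wrist cameras disagree by about 3 mm along the fence. I therefore positioned the mark relative to the stage end and the ring light.

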